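# Make up the mower kit and the trailer kit

### The job

Make up two service kits from the stock on the tool chest. The mower kit is the spark plug and the grease tin, in the tray with two compartments; the trailer kit is the bearing, the bulb carton and the roll of tape, in the tray with three. Put one thing in the middle of each compartment, in whichever compartment of its tray you like, upright and flat on the tray's floor, and leave the tyre gauge and the marker where they lie.

Things in the scene. Friction and masses are not known exactly. Their poses are not given: they have to be found in the camera images.
- mower_tray: shallow tray with grey floor and bright aluminium walls, two square compartments in a row, 93 x 183 mm. All walls are 3 mm thick and stand 9 mm above the chest top, the tray floor is 3 mm above it. Each compartment is 87 x 87 mm inside. The tray is fixed and does not slide. Origin: centre of the underside, on the chest top; x across the tray, y along its row, z up. Compartment centres at x = 0, y = -45 and +45 mm.
- trailer_tray: shallow tray with grey floor and bright aluminium walls, three square compartments in a row, 93 x 273 mm. All walls are 3 mm thick and stand 9 mm above the chest top, the tray floor is 3 mm above it. Each compartment is 87 x 87 mm inside. The tray is fixed and does not slide. Origin: centre of the underside, on the chest top; x across the tray, y along its row, z up. Compartment centres at x = 0, y = -90, 0 and +90 mm.
- spark_plug: pale grey spark plug standing upright on its hexagon, 62 mm tall; the hexagon is 18 x 20 mm and 20 mm high, above it a stem about 16 mm thick. Loose, 0.05 kg. Origin: centre of the underside, z up.
- grease_tin: round cream tin with a dark red lid, 59 mm across, 37 mm high (body 56 mm across, lid the top 13 mm); the lid does not come off. Loose, 0.16 kg. Origin: centre of the underside, z up.
- bearing: steel ball bearing lying flat, a ring 52 mm across, 15 mm high. Loose, 0.14 kg. Origin: centre of the underside, z up.
- bulb_carton: small orange carton standing upright, 42 x 42 mm, 62 mm high. Loose, 0.04 kg. Origin: centre of the underside, z up; x and y square to its sides.
- tape_roll: black roll of tape lying flat, 64 mm across, 19 mm high. Loose, 0.06 kg. Origin: centre of the underside, z up.
- tyre_gauge: round dial gauge with a short pale stub, 59 x 89 mm, 24 mm high, lying flat; belongs to neither kit. Loose. Origin: middle of its length, on the underside; the stub points to -y, the 52 mm dial is centred at y = +15 mm.
- marker: white and yellow marker lying flat between the trays, 122 mm long, 14 mm thick; belongs to neither kit. Loose. Origin: middle of its length, on the underside; y along it.
There are look-alikes about, which are no part of the job. What is shaped like the spark_plug but blue is not meant.

How it is judged (in metres and radians):
At the end, for the whole second after the job is handed in: Each thing is in a compartment of its kit's tray, one to a compartment: within 15 mm of the compartment's centre along the tray's x and y, tilt under 0.12 rad, underside less than 6 mm above the chest top, released and at rest; tyre gauge and marker within 30 mm of their starts (x of spark_plug in the frame of mower_tray between -0.015 and 0.015 m and (y of spark_plug in the frame of mower_tray between -0.06 and -0.03 m or y of spark_plug in the frame of mower_tray between 0.03 and 0.06 m) and angle between each of spark_plug, grease_tin, bearing, bulb_carton, tape_roll's own z axis and vertical below 0.12 rad and height (world z) of each of spark_plug, grease_tin, bearing, bulb_carton, tape_roll below 0.006 m and linear speed of each of spark_plug, grease_tin, bearing, bulb_carton, tape_roll below 0.02 m/s and angular speed of each of spark_plug, grease_tin, bearing, bulb_carton, tape_roll below 0.2 rad/s and x of grease_tin in the frame of mower_tray between -0.015 and 0.015 m and (y of grease_tin in the frame of mower_tray between -0.06 and -0.03 m or y of grease_tin in the frame of mower_tray between 0.03 and 0.06 m) and x of bearing in the frame of trailer_tray between -0.015 and 0.015 m and (y of bearing in the frame of trailer_tray between -0.105 and -0.075 m or y of bearing in the frame of trailer_tray between -0.015 and 0.015 m or y of bearing in the frame of trailer_tray between 0.075 and 0.105 m) and x of bulb_carton in the frame of trailer_tray between -0.015 and 0.015 m and (y of bulb_carton in the frame of trailer_tray between -0.105 and -0.075 m or y of bulb_carton in the frame of trailer_tray between -0.015 and 0.015 m or y of bulb_carton in the frame of trailer_tray between 0.075 and 0.105 m) and x of tape_roll in the frame of trailer_tray between -0.015 and 0.015 m and (y of tape_roll in the frame of trailer_tray between -0.105 and -0.075 m or y of tape_roll in the frame of trailer_tray between -0.015 and 0.015 m or y of tape_roll in the frame of trailer_tray between 0.075 and 0.105 m) and horizontal distance between spark_plug and grease_tin above 0.05 m and horizontal distance between bearing and bulb_carton above 0.05 m and horizontal distance between each of bearing, bulb_carton and tape_roll above 0.05 m and distance of each of tyre_gauge, marker from where it was at the start of the episode below 0.03 m); the robot touches nothing.
It fails at once if the tyre gauge is moved by more than 30 mm (distance of tyre_gauge from where it was at the start of the episode above 0.03 m).
It fails at once if the marker is moved by more than 30 mm (distance of marker from where it was at the start of the episode above 0.03 m).
It also fails if it takes over 120 s, if anything falls off the work surface, if the arm or the gripper's body presses on something with over 40 N, if the wrist force passes 120 N, or if a joint passes its speed limit or range.

### The arm

A 7-joint arm with a two-finger parallel gripper is mounted at the origin on a cart in front of the work surface, level with it; the furniture and walls round the work are solid. World frame = base frame: x ahead of the robot, y to its left, z up, the work surface at z = 0. Lengths are in m, angles in degrees, forces in N, time in s.
With the tool pointing down it reaches from about 0.4 to 0.875 m from the base axis. Payload 19.3 kg.
Tool frame: the origin (TCP) lies midway between the tips of the shut fingers; the grasp point (between the pads) lies behind it (r.grip_point_offset is the z of the grasp point in the tool frame, in m); z points along the fingers, y is the direction in which the jaws open and shut (so a half turn about z gives the same grasp; the last joint's range is limited). The gripper opens to 85 mm and grips with 20 to 120 N. Pads are 22 mm wide; open, the fingers measure 114 mm over their backs; the gripper's body (76 mm by 85 mm) begins 54 mm behind the grasp point. The pads swing forward as they close: fully open they stand 13 mm farther back than shut.
Start: joints at [73.27, 29.874, -2.08, 91.645, 1.215, 58.505, -6.463], TCP at [0.137, -0.61, 0.231] pointing down, gripper open.
Joint ranges: [-166.77, 166.77], [-17.47, 122.26], [-85.68, 81.53], [9.62, 139.38], [-72.42, 252.41], [9.2, 110.78], [-144.41, 144.41]. Speed limits (degrees/s): [108.29, 108.29, 136.94, 136.94, 172.46, 172.46, 172.46].

### API

Orientations are given as [roll, pitch, yaw] about the fixed x, y, z axes, in that order (R = Rz(yaw) Ry(pitch) Rx(roll)).
In Python, from cell import r gives the robot as it stands.
- The arm moves only by the tool play_rows, never from a script. Its argument "commands" is a list of rows, each a list of 5 numbers: the shift along the tool's x, y, z in mm, then the turn about the tool's z in rad, then the opening, from 0 (shut) to 1 (fully open). In form: [[dx, dy, dz, yaw, hand], ...]. A call has 1 to 8 rows; each row is the pose to reach, as a shift and turn from the pose commanded when the call began, along the tool's axes at that moment; what a row does not reach only later rows make up. A row lasts 1/12 s, in which the tool goes at most 41.7 mm and 7.16 degrees, less where a joint would pass 70% of its speed; a pose out of reach is approached as far as the arm can. A call with a gripper value outside its range is refused whole. The fingers move at their own pace and stop on an object; "grip_force" is the grip in N (left out, the last holds). Time passes only in rows, so rows that repeat a pose let the fingers close. It gives the time, the measured TCP pose, the force and the opening at its end, in the units of the state.
- r.observe(): the state, without advancing time (a new reading comes with each control period).
- r.snapshot(name): name is "scene" or "top" or "wrist"; returns a dict with "frame" (384x512x3 uint8, blue, green, red), "depth" (384x512 float32, m along the optical axis (not along the pixel's ray), 0 where there is no reading), "vertical_fov" (degrees; the focal length in pixels is half the picture's height over the tangent of half this angle, whatever the lens; pixels are square), "cx", "cy" (the principal point, pixels), "world_from_camera" (4x4, takes a point from camera to world coordinates); the wrist camera has in their place "hand_eye" (4x4, takes a point from camera to tool coordinates, whose origin is the TCP and whose axes are the flange's). Camera axes: x right, y down, z forward; pixel columns grow to the right and rows downward; lengths in m; the calibration is good to about 2 mm. A picture is of the moment at which its call begins: read the wrist's pose just before it.
- r.close_job(): hands the job in, once; it reports no verdict.
The state is a dict: "clock": time; "joint_pos": joint angles; "qvel": joint speeds; "effort": joint torques, N m; "eef_pos": TCP position; "ee_rot": TCP orientation; "ft_force": force on the tool from outside, world axes, zero at the start; "wrist_torque": the same for the moment, N m; "width": opening from 0.0 (shut) to 1.0 (fully open).
Only numpy, scipy, OpenCV 4.12 (cv2) and the standard library are available. Lean on these libraries where they do the work, as an engineer would, in place of code of your own. Each camera call takes 0.05 s, during which the arm holds its last target.

## Working session

There is one attempt and no reset: what is moved stays moved. The work goes in short steps, Python scripts to look and compute and a tool call to move; the robot and the scene stay as the last step left them, time stands still between calls to the robot, and variables do not carry over. Pictures are saved under pics/ and viewed, and the job is handed in when it is done.

Besides the shell and the picture viewer there is one more tool, called after "Emit:" by a JSON object that holds its "name" and its "arguments". play_rows: Moves the arm, as the interface text tells. Its arguments: {"type":"object","properties":{"commands":{"type":"array"},"grip_force":{"type":"number"}},"required":["commands"]}

```bash
mkdir -p pics; ls
python3 - <<'E'
from cell import r
import cv2,numpy as np
s=r.observe(); print(s); print(r.grip_point_offset)
for n in ["scene","top","wrist"]:
    d=r.snapshot(n); cv2.imwrite(f"pics/{n}0.png",d["frame"]); np.save(f"/tmp/{n}0.npy",d,allow_pickle=True)
    print(n,d["vertical_fov"],d["cx"],d["cy"],d.get("world_from_camera",d.get("hand_eye")))
E
```

```text
pics
{'clock': 0.0, 'joint_pos': array([73.26917567, 29.91027835, -2.07939753, 91.67238747,  1.21755435,
       58.5047606 , -6.4623795 ]), 'qvel': array([ 0.05643094,  0.13065003, -0.02614368,  0.03346128,  0.04656153,
       -0.00580388,  0.05377351]), 'effort': array([-2.24570875e-03, -9.27116776e+01,  1.97837390e+00, -3.69929731e+01,
        1.76861859e-02,  8.23345792e-03, -7.50287427e-05]), 'eef_pos': array([ 0.1373548 , -0.60938415,  0.23072265]), 'ee_rot': array([-1.79935144e+02,  8.08552106e-03,  1.27084202e+01]), 'ft_force': array([ 0.63796524, -0.03750602,  0.34674282]), 'wrist_torque': array([-0.02091766, -0.00274885,  0.02351605]), 'width': 1.0006088347797355}
-0.0187
scene 47.837353501971535 250.96611707650752 194.68459439951042 [[ 0.54527543 -0.39547374  0.73910434 -0.14615941]
 [-0.8381644  -0.24412101  0.48773494 -0.43236057]
 [-0.01245546 -0.88544083 -0.4645852   0.4964975 ]
 [ 0.          0.          0.          1.        ]]
top 50.498486665361064 251.9058477520131 198.76522405848957 [[ 0.02596256 -0.98064824  0.19404888  0.34822675]
 [-0.99958511 -0.02788859 -0.00719978  0.05045862]
 [ 0.0124722  -0.19378145 -0.98096544  1.15220074]
 [ 0.          0.          0.          1.        ]]
wrist 60.027687856872454 252.95170153400534 188.77667705728607 [[ 7.69844614e-04 -9.51186506e-01 -3.08615680e-01  7.99369277e-02]
 [ 9.99999676e-01  8.05423794e-04  1.21060585e-05  4.74380921e-04]
 [ 2.37051292e-04 -3.08615589e-01  9.51186818e-01 -1.42872708e-01]
 [ 0.00000000e+00  0.00000000e+00  0.00000000e+00  1.00000000e+00]]
```

View pics/scene0.png

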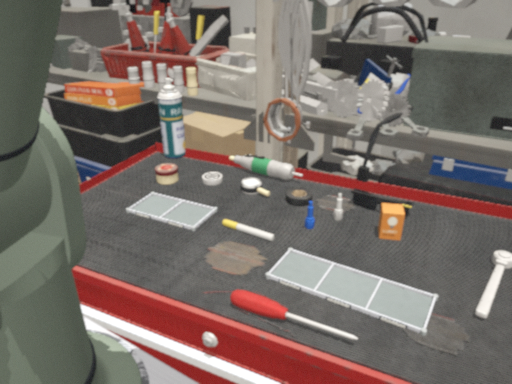

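View pics/top0.png

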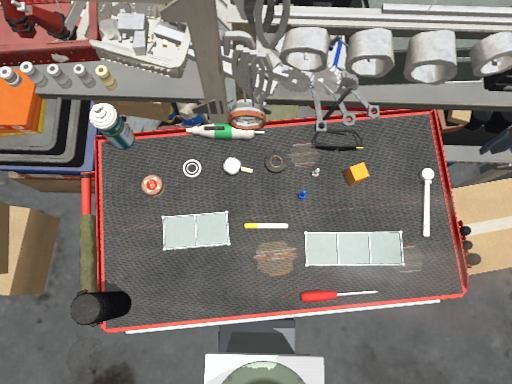

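View pics/wrist0.png

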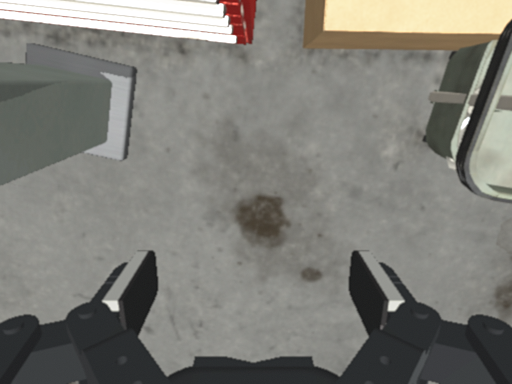

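The top view shows all the stock. Items run left to right along row ~170: tin (151,184), bearing (192,168), gauge (235,166), tape (275,162), plug (316,172), carton (357,174). The blue decoy is at (302,195), the marker at (266,226), and the trays are at (196,230) and (354,248). Next I'll measure.

```bash
cat > h.py <<'E'
import numpy as np,cv2
from scipy.spatial.transform import Rotation as R
def K(d):
    f=d["frame"].shape[0]/2/np.tan(np.radians(d["vertical_fov"]/2)); return f,d["cx"],d["cy"]
def T_of(d,s=None):
    if "world_from_camera" in d: return np.array(d["world_from_camera"])
    T=np.eye(4);T[:3,:3]=R.from_euler("xyz",s["ee_rot"],degrees=True).as_matrix();T[:3,3]=s["eef_pos"]
    return T@np.array(d["hand_eye"])
def cast(d,uv,z,s=None):
    f,cx,cy=K(d);T=T_of(d,s);uv=np.atleast_2d(np.asarray(uv,float))
    c=np.c_[(uv[:,0]-cx)/f,(uv[:,1]-cy)/f,np.ones(len(uv))]@T[:3,:3].T
    return T[:3,3]+c*((z-T[2,3])/c[:,2])[:,None]
def cloud(d,s=None):
    f,cx,cy=K(d);T=T_of(d,s);D=d["depth"];v,u=np.mgrid[:D.shape[0],:D.shape[1]]
    P=np.stack([(u-cx)/f*D,(v-cy)/f*D,D],-1)@T[:3,:3].T+T[:3,3]
    P[D==0]=np.nan
    return P
E
python3 - <<'E'
from h import *
d=np.load("/tmp/top0.npy",allow_pickle=True).item()
P=cloud(d); print(np.nanmedian(P[200:215,360:400,2]),np.nanmedian(P[270:285,130:230,2]))
for n,uv,z in [("tin",(151,184),.037),("brg",(192,168),.015),("gauge",(233,166),.024),("tape",(275,162),.019),("plug",(316,172),.06),("carton",(357,172),.06),("blue",(302,194),.05),("marker",(266,226),.01),("mt",(196,230),.009),("tt",(354,248),.009),("bigmeter",(428,175),.03),("greenbottle",(230,131),.03),("pliers",(340,142),.03)]:
    print(n,cast(d,uv,z)[0].round(3),P[uv[1]-3:uv[1]+4,uv[0]-3:uv[0]+4,2].max().round(3))
# height field image
h=(np.clip(np.nan_to_num(P[...,2]),-0.02,.15)+.02)/.17*255
im=cv2.applyColorMap(h.astype(np.uint8),cv2.COLORMAP_JET)
cv2.imwrite("pics/h.png",cv2.resize(im[110:310,90:470],None,fx=2,fy=2))
cv2.imwrite("pics/t2.png",cv2.resize(d["frame"][120:270,130:410],None,fx=2.8,fy=2.8,interpolation=cv2.INTER_CUBIC))
E
```

```text
-0.0007107454740957753 -0.0012538891370366123
tin [0.603 0.326 0.037] 0.04
brg [0.659 0.217 0.015] nan
gauge [0.666 0.099 0.024] 0.027
tape [ 0.683 -0.022  0.019] 0.002
plug [ 0.645 -0.133  0.06 ] 0.065
carton [ 0.648 -0.248  0.06 ] 0.067
blue [ 0.584 -0.096  0.05 ] 0.063
marker [0.497 0.    0.01 ] 0.018
mt [0.48  0.197 0.009] 0.011
tt [ 0.442 -0.248  0.009] 0.008
bigmeter [ 0.654 -0.459  0.03 ] 0.026
greenbottle [0.769 0.111 0.03 ] 0.047
pliers [ 0.745 -0.209  0.03 ] 0.039
```

View pics/h.png

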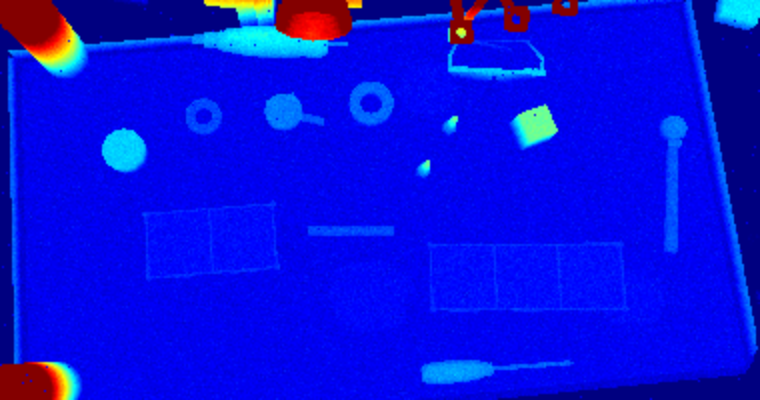

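View pics/t2.png

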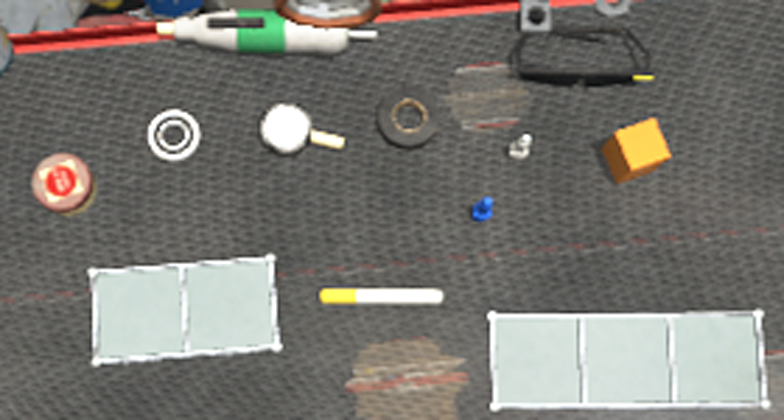

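Depth is good, so I'll segment by height for precise positions, and take the tray corners and the carton's yaw from the picture.

Run:
```python
from h import *
d=np.load("/tmp/top0.npy",allow_pickle=True).item()
P=cloud(d); Z=P[...,2]
for n,(u0,u1,v0,v1),zl,zt in [("tin",(135,168,168,200),.03,.037),("brg",(178,206,154,182),.009,.015),("gaugehead",(221,243,152,180),.012,.024),("tape",(262,290,148,177),.010,.019),("plug",(308,323,163,182),.01,.062),("blue",(296,309,186,203),.01,.062),("carton",(340,375,155,190),.055,.062)]:
    m=np.nan_to_num(Z[v0:v1,u0:u1])>zl
    p=P[v0:v1,u0:u1][m]
    hull=cv2.convexHull(np.argwhere(m)[:,::-1].astype(np.float32)+[u0,v0] if 0 else (np.argwhere(m)[:,::-1]+[u0,v0]).astype(np.float32))
    w=cast(d,hull[:,0],zt)[:,:2].astype(np.float32)
    (c,rad)=cv2.minEnclosingCircle(w)
    print(n,m.sum(),"mean",p.mean(0).round(4),"circ",np.round(c,4),round(rad*2,4),"zmax",np.percentile(p[:,2],90).round(3),"rect",[np.round(x,3) for x in cv2.minAreaRect(w)] if n=="carton" else "", "top",p[p[:,2]>.045][:,:2].mean(0).round(4) if n in("plug","blue") else "")
hsv=cv2.cvtColor(d["frame"],cv2.COLOR_BGR2HSV)
for n,(u0,u1,v0,v1) in [("mt",(155,237,203,257)),("tt",(298,410,224,272))]:
    f=d["frame"][v0:v1,u0:u1].astype(int)
    m=(f.min(-1)>135).astype(np.uint8)
    m=cv2.morphologyEx(m,cv2.MORPH_OPEN,np.ones((2,2),np.uint8))
    cs=max(cv2.findContours(m,cv2.RETR_EXTERNAL,cv2.CHAIN_APPROX_NONE)[0],key=cv2.contourArea)[:,0]+[u0,v0]
    w=cast(d,cs,.009)[:,:2].astype(np.float32)
    c,sz,a=cv2.minAreaRect(w); print(n,np.round(c,4),np.round(sz,4),a)
m=(d["frame"][218:234,238:295].min(-1)>120)|(hsv[218:234,238:295,1]>130)
w=cast(d,np.argwhere(m)[:,::-1]+[238,218],.012)[:,:2].astype(np.float32);print("marker",cv2.minAreaRect(w))
```

```text
tin 343 mean [0.6023 0.3261 0.0359] circ [0.6019 0.3256] 0.0604 zmax 0.039 rect  top 
brg 189 mean [0.66   0.22   0.0132] circ [0.6597 0.2195] 0.0528 zmax 0.016 rect  top 
gaugehead 284 mean [0.6683 0.1032 0.0213] circ [0.6686 0.1005] 0.0624 zmax 0.025 rect  top 
tape 300 mean [ 0.6858 -0.0224  0.0179] circ [ 0.6852 -0.0214] 0.0662 zmax 0.021 rect  top 
plug 49 mean [ 0.6517 -0.1343  0.033 ] circ [ 0.6448 -0.1313] 0.0274 zmax 0.059 rect  top [ 0.6531 -0.1356]
blue 42 mean [ 0.5866 -0.0967  0.0357] circ [ 0.5824 -0.0917] 0.0261 zmax 0.061 rect  top [ 0.588  -0.0973]
carton 233 mean [ 0.6505 -0.2515  0.0617] circ [ 0.6506 -0.2507] 0.0576 zmax 0.064 rect [array([ 0.651, -0.251]), array([0.043, 0.044]), np.float64(21.778)] top 
mt [0.4778 0.196 ] [0.0992 0.1894] 6.002172470092773
tt [ 0.4375 -0.2509] [0.1017 0.2795] 2.1668381690979004
marker ((0.4980956017971039, 0.00028851255774497986), (0.01419572252780199, 0.12422043830156326), 1.585308313369751)
```

```bash
cat > go.py <<'E'
import sys
from cell import r
from h import *
s=r.observe(); x,y,z,yaw=map(float,sys.argv[1:5])
M=R.from_euler("xyz",s["ee_rot"],degrees=True).as_matrix()
d=M.T@(np.array([x,y,z])-s["eef_pos"])*1000
dy=-(yaw-s["ee_rot"][2]); dy=(dy+180)%360-180
print("t",round(s["clock"],2),"at",s["eef_pos"].round(4),s["ee_rot"].round(1),"w",round(s["width"],3),"F",s["ft_force"].round(1))
print("rows: ",d.round(1),"turn",round(np.radians(dy),3),"dist",np.linalg.norm(d).round(0))
E
python3 go.py .62 -.23 .25 21.8
```

```text
t 0.15 at [ 0.1374 -0.6095  0.2309] [-180.     0.    12.7] w 0.996 F [-0.2  0.2  0.5]
rows:  [ 554.2 -264.   -18.9] turn -0.159 dist 614.0
```

Emit:
{"name": "play_rows", "arguments": {"commands": [[554, -264, -19, -0.159, 1], [554, -264, -19, -0.159, 1], [554, -264, -19, -0.159, 1], [554, -264, -19, -0.159, 1], [554, -264, -19, -0.159, 1], [554, -264, -19, -0.159, 1], [554, -264, -19, -0.159, 1], [554, -264, -19, -0.159, 1]], "grip_force": 40}}

```text
clock: 0.82
eef_pos: [0.4006, -0.4022, 0.2417]
ee_rot: [-180.0, 0.0, 21.8]
ft_force: [0.5, -0.3, 0.3]
width: 1.0
```

```bash
python3 go.py .62 -.23 .25 21.8
```

```text
t 0.82 at [ 0.4006 -0.4022  0.2417] [-180.     0.    21.8] w 1.0 F [ 0.5 -0.3  0.3]
rows:  [267.7 -78.3  -8.3] turn 0.0 dist 279.0
```

Emit:
{"name": "play_rows", "arguments": {"commands": [[268, -78, -8, 0, 1], [268, -78, -8, 0, 1], [268, -78, -8, 0, 1], [268, -78, -8, 0, 1], [268, -78, -8, 0, 1], [268, -78, -8, 0, 1], [268, -78, -8, 0, 1], [268, -78, -8, 0, 1]]}}

```text
clock: 1.48
eef_pos: [0.6234, -0.2254, 0.2489]
ee_rot: [-179.9, -0.1, 22.2]
ft_force: [0.1, 0.2, 0.6]
width: 0.997
```

```bash
cat > look.py <<'E'
import sys
from cell import r
from h import *
n=sys.argv[1]
s=r.observe(); d=r.snapshot("wrist"); np.save(f"/tmp/{n}.npy",(d,s),allow_pickle=True)
cv2.imwrite(f"pics/{n}.png",d["frame"]); print(s["eef_pos"],s["ee_rot"],s["width"])
E
python3 look.py w1
```

```text
[ 0.62337154 -0.22537246  0.24890752] [-1.79858059e+02 -1.27470666e-01  2.22214845e+01] 0.9968292518743378
```

View pics/w1.png

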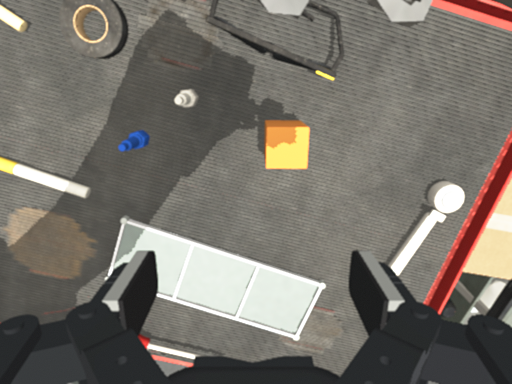

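The wrist view shows the carton (287,145), plug (186,98), blue decoy (134,141), tape (96,25) and trailer tray (corners near 123,220; 323,286; 296,338). I'll measure these as a second view.

Run:
```python
from h import *
d,s=np.load("/tmp/w1.npy",allow_pickle=True)
P=cloud(d,s); Z=P[...,2]
print("table z",np.nanmedian(Z[180:230,300:380]))
for n,(u0,u1,v0,v1),zl,zt in [("tape",(66,128,0,62),.010,.019),("plug",(165,205,80,112),.01,.062),("blue",(112,152,124,156),.01,.062),("carton",(255,320,110,180),.055,.062)]:
    m=np.nan_to_num(Z[v0:v1,u0:u1])>zl
    p=P[v0:v1,u0:u1][m]
    w=cast(d,np.argwhere(m)[:,::-1]+[u0,v0],zt,s)[:,:2].astype(np.float32)
    print(n,m.sum(),p.mean(0).round(4),"zmax",np.percentile(p[:,2],90).round(3),"circ",cv2.minEnclosingCircle(w),cv2.minAreaRect(w))
    if n in("plug","blue"):
        q=p[p[:,2]<.02]; print("  low",q.mean(0).round(4)); q=p[p[:,2]>.05]; print("  top",q.mean(0).round(4))
for uv in [(123,220),(323,286),(296,337)]: print(cast(d,uv,.009,s)[0].round(4))
```

```text
table z -0.0003431583115565684
tape 2302 [ 0.6839 -0.0255  0.0185] zmax 0.02 circ ((0.6852838397026062, -0.02325659804046154), 0.03286144509911537) ((0.6829289197921753, -0.02589120715856552), (0.05298972129821777, 0.06205930560827255), 22.232337951660156)
plug 306 [ 0.6561 -0.137   0.0364] zmax 0.062 circ ((0.6580798625946045, -0.14069339632987976), 0.01095117349177599) ((0.6589491367340088, -0.14041709899902344), (0.015732187777757645, 0.021365633234381676), 22.27657699584961)
  low [ 0.6574 -0.1387  0.0173]
  top [ 0.655  -0.1353  0.057 ]
blue 375 [ 0.5921 -0.099   0.0357] zmax 0.061 circ ((0.5977110862731934, -0.105326808989048), 0.015732578933238983) ((0.5992875099182129, -0.10417725145816803), (0.016291366890072823, 0.031039047986268997), 36.09968185424805)
  low [ 0.5935 -0.1006  0.0164]
  top [ 0.5904 -0.0975  0.0568]
carton 1756 [ 0.6525 -0.2496  0.0621] zmax 0.063 circ ((0.6522297859191895, -0.24987202882766724), 0.029362978413701057) ((0.6521670818328857, -0.24973799288272858), (0.041466642171144485, 0.04240643233060837), 22.286134719848633)
[ 0.4833 -0.1072  0.009 ]
[ 0.4922 -0.3801  0.009 ]
[ 0.4024 -0.3815  0.009 ]
```

```bash
python3 go.py .652 -.25 .12 22;python3 go.py .652 -.25 .027 22
```

```text
t 1.53 at [ 0.6211 -0.2283  0.2488] [-179.9   -0.    22.1] w 1.0 F [-0.9 -0.3 -0.2]
rows:  [ 20.4  31.9 128.7] turn 0.001 dist 134.0
t 1.53 at [ 0.6211 -0.2283  0.2488] [-179.9   -0.    22.1] w 1.0 F [-0.9 -0.3 -0.2]
rows:  [ 20.4  32.  221.7] turn 0.001 dist 225.0
```

Emit:
{"name": "play_rows", "arguments": {"commands": [[11, 16, 40, 0, 1], [22, 31, 80, 0, 1], [22, 31, 121, 0, 1], [22, 31, 160, 0, 1], [22, 31, 195, 0, 1], [22, 31, 222, 0, 1], [22, 31, 222, 0, 1], [22, 31, 222, 0, 1]]}}

```text
clock: 2.2
eef_pos: [0.65, -0.2529, 0.0271]
ee_rot: [-179.9, 0.1, 21.8]
ft_force: [0.1, -0.0, 0.3]
width: 1.002
```

Emit:
{"name": "play_rows", "arguments": {"commands": [[0, 0, 0, 0, 0.6], [0, 0, 0, 0, 0.4], [0, 0, 0, 0, 0.3], [0, 0, 0, 0, 0.3], [0, 0, 0, 0, 0.3], [0, 0, 0, 0, 0.3]], "grip_force": 25}}

```text
clock: 2.7
eef_pos: [0.6519, -0.2527, 0.0294]
ee_rot: [179.9, -0.1, 21.8]
ft_force: [-2.3, 0.1, 9.8]
width: 0.489
```

```bash
python3 go.py .652 -.25 .15 22; python3 go.py .4425 -.338 .15 22
```

```text
t 2.7 at [ 0.6519 -0.2527  0.0294] [ 1.799e+02 -1.000e-01  2.180e+01] w 0.489 F [-2.3  0.1  9.8]
rows:  [   1.3   -2.3 -120.6] turn -0.003 dist 121.0
t 2.7 at [ 0.6519 -0.2527  0.0294] [ 1.799e+02 -1.000e-01  2.180e+01] w 0.489 F [-2.3  0.1  9.8]
rows:  [-225.9    1.6 -120.9] turn -0.003 dist 256.0
```

Emit:
{"name": "play_rows", "arguments": {"commands": [[0, 0, -30, 0, 0.3], [0, 0, -65, 0, 0.3], [-30, 0, -100, 0, 0.3], [-70, 1, -110, 0, 0.3], [-110, 1, -110, 0, 0.3], [-150, 1, -110, 0, 0.3], [-190, 1, -110, 0, 0.3], [-226, 1, -110, 0, 0.3]]}}

```text
clock: 3.37
eef_pos: [0.4394, -0.3382, 0.1387]
ee_rot: [179.9, -0.0, 21.8]
ft_force: [1.8, -1.4, 1.2]
width: 0.488
```

```bash
python3 look.py w2; python3 go.py .4425 -.338 .033 22
```

```text
[ 0.43939539 -0.33815317  0.13865209] [ 1.79919635e+02 -1.40796824e-02  2.17756637e+01] 0.4875457185815003
t 3.42 at [ 0.4328 -0.3417  0.1384] [179.9   0.2  21.5] w 0.487 F [-5.5 -9.3 -0. ]
rows:  [ 10.8   0.  105.4] turn -0.009 dist 106.0
```

View pics/w2.png

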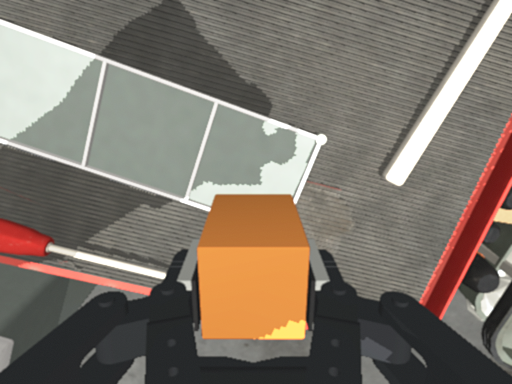

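The carton is held square. Tray corner at (321,139) and dividers at (216,101)/(188,200) and (104,62)/(85,164) let me refine the tray position.

```bash
python3 - <<'E'
from h import *
d,s=np.load("/tmp/w2.npy",allow_pickle=True)
for uv in [(321,138),(216,101),(188,200),(104,62),(85,164)]: print(uv,cast(d,uv,.009,s)[0].round(4))
E
python3 go.py .4425 -.338 .033 22
```

```text
(321, 138) [ 0.4932 -0.3776  0.009 ]
(216, 101) [ 0.4889 -0.2876  0.009 ]
(188, 200) [ 0.4012 -0.2933  0.009 ]
(104, 62) [ 0.4842 -0.198   0.009 ]
(85, 164) [ 0.3996 -0.2027  0.009 ]
t 3.42 at [ 0.4328 -0.3417  0.1384] [179.9   0.2  21.5] w 0.487 F [-5.5 -9.3 -0. ]
rows:  [ 10.8   0.  105.4] turn -0.009 dist 106.0
```

Emit:
{"name": "play_rows", "arguments": {"commands": [[1, 1, 0, 0, 0.3], [2, 1, 30, 0, 0.3], [2, 1, 60, 0, 0.3], [2, 1, 85, 0, 0.3], [2, 1, 97, 0, 0.3], [2, 1, 103, 0, 0.3], [2, 1, 106, 0, 0.3], [2, 1, 106, 0, 0.3]]}}

```text
clock: 4.08
eef_pos: [0.4446, -0.3373, 0.0326]
ee_rot: [180.0, -0.0, 21.8]
ft_force: [0.3, -0.1, -0.0]
width: 0.491
```

Emit:
{"name": "play_rows", "arguments": {"commands": [[0, 0, 0, 0, 0.3], [0, 0, 0, 0, 0.6], [0, 0, 0, 0, 0.65], [0, 0, 0, 0, 0.65]]}}

```text
clock: 4.42
eef_pos: [0.4442, -0.3377, 0.0322]
ee_rot: [180.0, -0.0, 21.8]
ft_force: [0.3, 0.0, -0.5]
width: 0.65
```

Emit:
{"name": "play_rows", "arguments": {"commands": [[0, 0, -25, 0, 0.65], [0, 0, -60, 0, 0.65], [0, 0, -100, 0, 0.65], [0, 0, -140, 0, 0.65], [0, 0, -140, 0, 0.65]]}}

```text
clock: 4.83
eef_pos: [0.4464, -0.3391, 0.1788]
ee_rot: [179.5, -0.3, 21.8]
ft_force: [1.1, -0.6, -0.4]
width: 0.65
```

```bash
python3 look.py w3; python3 go.py .6555 -.137 .172 60
```

```text
[ 0.44640969 -0.33910378  0.17884046] [179.54988866  -0.30476488  21.79527114] 0.6502812013943616
t 4.88 at [ 0.4455 -0.3386  0.1757] [179.7  -0.2  21.8] w 0.65 F [ 0.  -0.1 -1.3]
rows:  [ 269.9 -109.3    4.1] turn -0.667 dist 291.0
```

View pics/w3.png

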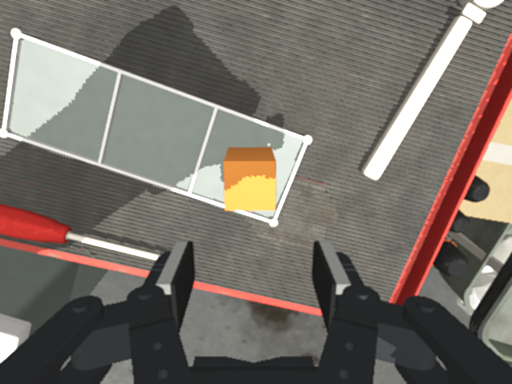

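The carton stands at (250,180) inside the right compartment, and all four tray corners are visible: (16,34), (4,133), (307,140), (274,222).

Run:
```python
from h import *
d,s=np.load("/tmp/w3.npy",allow_pickle=True)
C=np.array([cast(d,uv,.009,s)[0] for uv in [(15,34),(4,133),(308,139),(275,223)]]); print(C.round(4)); print("centre",C.mean(0)); v=(C[0]+C[1]-C[2]-C[3])/2;print(np.linalg.norm(v),np.degrees(np.arctan2(-v[0],v[1])))
P=cloud(d,s);m=np.nan_to_num(P[140:220,215:285,2])>.058;w=cast(d,np.argwhere(m)[:,::-1]+[215,140],.065,s)[:,:2].astype(np.float32);p=P[140:220,215:285][m]
r_=cv2.minAreaRect(w);print(r_,p.mean(0), P[150:220,225:275,2].max())
a=np.arctan2(-v[0],v[1]);q=np.array(r_[0])-C.mean(0)[:2];print("carton in tray",q@[np.cos(a),np.sin(a)],q@[-np.sin(a),np.cos(a)])
```

```text
[[ 0.4818 -0.1074  0.009 ]
 [ 0.3927 -0.1123  0.009 ]
 [ 0.493  -0.3785  0.009 ]
 [ 0.4022 -0.3832  0.009 ]]
centre [ 0.44242548 -0.24535229  0.009     ]
0.2712123797788122 2.1854926740376905
((0.4464784860610962, -0.3373199999332428), (0.042264945805072784, 0.04209296777844429), 21.741199493408203) [ 0.44699717 -0.33709056  0.06509602] nan
carton in tray 0.0005428899332856059 -0.09205536927619778
```

Emit:
{"name": "play_rows", "arguments": {"commands": [[40, -16, 0, 0, 0.65], [80, -32, 0, 0, 0.65], [119, -48, 0, 0, 0.65], [158, -64, 0, 0, 0.65], [197, -80, 0, 0, 0.65], [235, -95, 0, 0, 0.65], [270, -110, 0, 0, 0.65], [270, -110, 0, 0, 0.65]]}}

```text
clock: 5.55
eef_pos: [0.658, -0.1262, 0.1707]
ee_rot: [-179.8, -0.2, 22.3]
ft_force: [1.3, 0.7, 1.2]
width: 0.648
```

```bash
python3 look.py w4; python3 go.py .6555 -.137 .026 21.8
python3 - <<'E'
from h import *
d,s=np.load("/tmp/w4.npy",allow_pickle=True)
P=cloud(d,s);Z=np.nan_to_num(P[...,2]);m=(Z>.045)&(Z<.08)&(abs(P[...,0]-.655)<.04)&(abs(P[...,1]+.137)<.035)
print(m.sum(),P[m].mean(0),np.argwhere(m).mean(0))
E
```

```text
[ 0.65796015 -0.12622675  0.17066083] [-1.79800472e+02 -1.73545487e-01  2.22805306e+01] 0.647533766401923
t 5.6 at [ 0.6556 -0.13    0.1704] [-179.9   -0.    22.1] w 0.648 F [-0.4 -0.5 -0.9]
rows:  [ -2.8   6.8 144.4] turn 0.006 dist 145.0
174 [ 0.65593868 -0.13354853  0.05524933] [190.08045977 260.05747126]
```

View pics/w4.png

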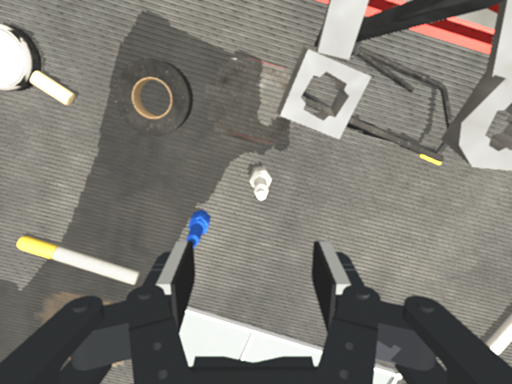

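The plug is at (260,185), at about (0.656,-0.135). Metal brackets hang at top right (325,95), so I'll check where they are before descending.

Run:
```python
from h import *
d,s=np.load("/tmp/w4.npy",allow_pickle=True)
P=cloud(d,s)
for u,v in [(300,110),(340,130),(345,20),(350,60),(470,150),(430,155),(420,20)]: print((u,v),P[v,u].round(3))
d=np.load("/tmp/top0.npy",allow_pickle=True).item();P=cloud(d)
m=(np.nan_to_num(P[...,2])>.07)&(P[...,0]>.5)&(P[...,0]<.85)&(abs(P[...,1])<.45)
q=P[m]
for y in np.arange(-.4,.45,.05):
    k=abs(q[:,1]-y)<.025
    if k.any(): print(round(y,2),"xmin",q[k,0].min().round(3),"z at xmin",q[k][q[k,0].argmin(),2].round(3))
```

```text
(300, 110) [ 0.729 -0.118  0.175]
(340, 130) [ 0.728 -0.137  0.176]
(345, 20) [ 0.766 -0.121  0.173]
(350, 60) [ 0.781 -0.168  0.001]
(470, 150) [ 0.741 -0.185  0.185]
(430, 155) [ 0.734 -0.257  0.036]
(420, 20) [ 0.783 -0.154  0.152]
-0.4 xmin 0.738 z at xmin 0.488
-0.35 xmin 0.74 z at xmin 0.463
-0.3 xmin 0.721 z at xmin 0.468
-0.25 xmin 0.726 z at xmin 0.437
-0.2 xmin 0.733 z at xmin 0.472
-0.15 xmin 0.723 z at xmin 0.171
-0.1 xmin 0.723 z at xmin 0.178
-0.05 xmin 0.739 z at xmin 0.485
-0.0 xmin 0.739 z at xmin 0.173
0.05 xmin 0.739 z at xmin 0.211
0.1 xmin 0.739 z at xmin 0.134
0.15 xmin 0.798 z at xmin 0.271
0.2 xmin 0.801 z at xmin 0.087
0.25 xmin 0.806 z at xmin 0.167
0.3 xmin 0.806 z at xmin 0.164
0.35 xmin 0.806 z at xmin 0.168
0.4 xmin 0.712 z at xmin 0.184
```

Emit:
{"name": "play_rows", "arguments": {"commands": [[0, 0, 0, -1.536, 0.65], [0, 0, 0, -1.536, 0.65], [0, 0, 0, -1.536, 0.65], [0, 0, 0, -1.536, 0.65], [0, 0, 0, -1.536, 0.65], [0, 0, 0, -1.536, 0.65], [0, 0, 0, -1.536, 0.65], [0, 0, 0, -1.536, 0.65]]}}

```text
clock: 6.27
eef_pos: [0.653, -0.1358, 0.1711]
ee_rot: [-180.0, 0.0, 79.4]
ft_force: [-0.2, -0.1, 0.5]
width: 0.649
```

```bash
python3 go.py .656 -.136 .12 110
```

```text
t 6.27 at [ 0.653  -0.1358  0.1711] [-180.     0.    79.4] w 0.649 F [-0.2 -0.1  0.5]
rows:  [ 0.4  3.  51.1] turn -0.534 dist 51.0
```

Emit:
{"name": "play_rows", "arguments": {"commands": [[0, 3, 0, -0.534, 0.65], [0, 3, 0, -0.534, 0.65], [0, 3, 0, -0.534, 0.65], [0, 3, 0, -0.534, 0.65], [0, 3, 0, -0.534, 0.65], [0, 3, 0, -0.534, 0.65]]}}

```text
clock: 6.77
eef_pos: [0.6559, -0.1365, 0.1709]
ee_rot: [-179.9, -0.0, 109.8]
ft_force: [-0.5, -1.1, -0.8]
width: 0.651
```

```bash
python3 look.py w5; python3 go.py .656 -.136 .026 110
python3 - <<'E'
from h import *
d,s=np.load("/tmp/w5.npy",allow_pickle=True)
P=cloud(d,s);Z=np.nan_to_num(P[...,2]);m=(Z>.045)&(Z<.08)&(abs(P[...,0]-.655)<.04)&(abs(P[...,1]+.137)<.035)
print(m.sum(),P[m].mean(0),np.argwhere(m).mean(0))
q=P[(Z>.08)&(P[...,0]>.68)]
for y in np.arange(-.2,.1,.02):
    k=abs(q[:,1]-y)<.01
    if k.any(): print(round(y,2),"xmin",q[k,0].min().round(3),"z at xmin",q[k][q[k,0].argmin(),2].round(3))
E
```

```text
[ 0.65588874 -0.13648507  0.17092119] [-1.79939200e+02 -2.67756922e-02  1.09760336e+02] 0.6505203941014852
t 6.82 at [ 0.656  -0.1364  0.1711] [-180.    -0.   109.6] w 0.653 F [ 0.1 -0.1 -1. ]
rows:  [  0.3   0.2 145.1] turn -0.007 dist 145.0
172 [ 0.65327645 -0.13300195  0.05522475] [177.8255814  250.51744186]
-0.2 xmin 0.811 z at xmin 0.136
-0.18 xmin 0.739 z at xmin 0.181
-0.16 xmin 0.775 z at xmin 0.08
-0.14 xmin 0.684 z at xmin 0.186
-0.12 xmin 0.68 z at xmin 0.194
-0.1 xmin 0.68 z at xmin 0.246
```

View pics/w5.png

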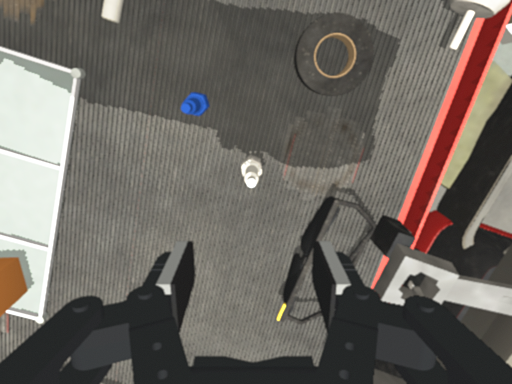

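The plug at (251,172) lies centred between the jaws. I'll descend.

Emit:
{"name": "play_rows", "arguments": {"commands": [[0, 0, 35, 0, 0.65], [0, 0, 70, 0, 0.65], [0, 0, 105, 0, 0.65], [0, 0, 130, 0, 0.65], [0, 0, 145, 0, 0.65], [0, 0, 145, 0, 0.65], [0, 0, 145, 0, 0.3], [0, 0, 145, 0, 0.1]]}}

```text
clock: 7.48
eef_pos: [0.6576, -0.1356, 0.0284]
ee_rot: [179.9, 0.1, 109.7]
ft_force: [0.5, -0.2, 0.2]
width: 0.377
```

Emit:
{"name": "play_rows", "arguments": {"commands": [[0, 0, 0, 0, 0.08], [0, 0, 0, 0, 0.08], [0, 0, 0, 0, 0.08]]}}

```text
clock: 7.73
eef_pos: [0.6575, -0.1357, 0.0281]
ee_rot: [179.9, 0.1, 109.7]
ft_force: [-1.5, -0.9, 7.8]
width: 0.151
```

```bash
python3 go.py .48 .151 .15 110
```

```text
t 7.73 at [ 0.6575 -0.1357  0.0281] [1.799e+02 1.000e-01 1.097e+02] w 0.151 F [-1.5 -0.9  7.8]
rows:  [ 329.6  -70.3 -122.4] turn -0.006 dist 359.0
```

Emit:
{"name": "play_rows", "arguments": {"commands": [[0, 0, -30, 0, 0.08], [0, 0, -70, 0, 0.08], [30, -6, -105, 0, 0.08], [70, -15, -110, 0, 0.08], [108, -23, -110, 0, 0.08], [146, -31, -110, 0, 0.08], [184, -39, -110, 0, 0.08], [222, -47, -110, 0, 0.08]]}}

```text
clock: 8.4
eef_pos: [0.5365, 0.0588, 0.1375]
ee_rot: [179.9, 0.0, 109.7]
ft_force: [0.7, 1.1, -0.4]
width: 0.144
```

```bash
python3 look.py w6; python3 go.py .481 .151 .14 110
```

```text
[0.53649017 0.05875431 0.13745465] [1.79932984e+02 3.86722874e-02 1.09678972e+02] 0.1435605027708177
t 8.45 at [0.5329 0.0661 0.1378] [ 1.799e+02 -1.000e-01  1.101e+02] w 0.142 F [-0.7 12.2  0.9]
rows:  [ 97.6 -19.6  -2. ] turn 0.002 dist 100.0
```

View pics/w6.png

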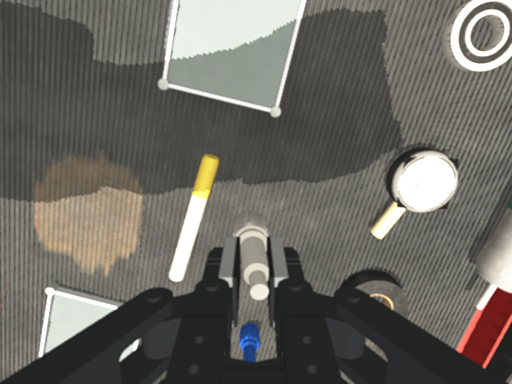

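Run:
```python
import cv2
f=cv2.imread("pics/w6.png");cv2.imwrite("pics/w6z.png",cv2.resize(f[195:315,190:330],None,fx=5,fy=5,interpolation=cv2.INTER_CUBIC))
```

View pics/w6z.png

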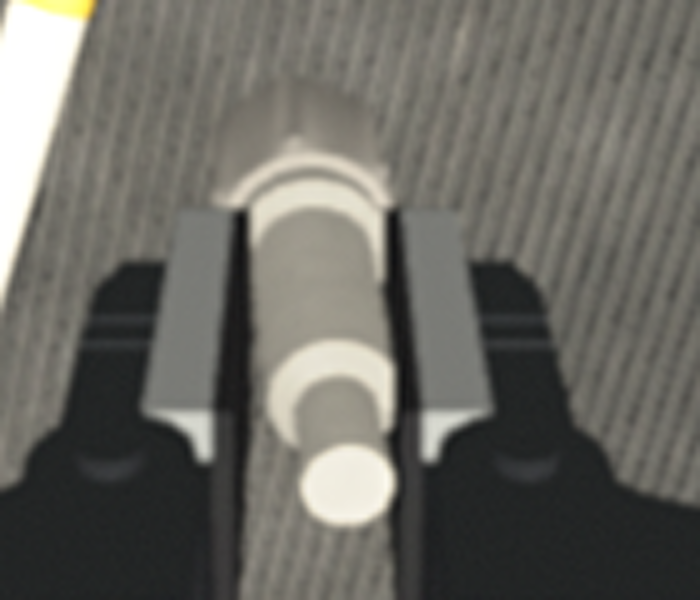

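The plug is held but leans about 6° between the jaws; it should settle when released on its hexagon. I'll carry on over the tray and measure from a standstill.

Emit:
{"name": "play_rows", "arguments": {"commands": [[35, -7, 0, 0, 0.08], [70, -14, 0, 0, 0.08], [92, -19, 0, 0, 0.08], [92, -19, 0, 0, 0.08], [92, -19, 0, 0, 0.08], [92, -19, 0, 0, 0.08]]}}

```text
clock: 8.95
eef_pos: [0.4891, 0.1373, 0.137]
ee_rot: [180.0, 0.0, 109.7]
ft_force: [0.1, -0.5, -0.5]
width: 0.143
```

```bash
python3 look.py w7; python3 go.py .481 .151 .0315 110
```

```text
[0.48909578 0.13733609 0.1370037 ] [1.79964183e+02 3.38984498e-02 1.09682520e+02] 0.14258586334886375
t 9.0 at [0.4892 0.137  0.1368] [180.    0.  109.6] w 0.147 F [ 0.1 -1.2 -1.1]
rows:  [ 16.   -3.1 105.3] turn -0.006 dist 107.0
```

View pics/w7.png

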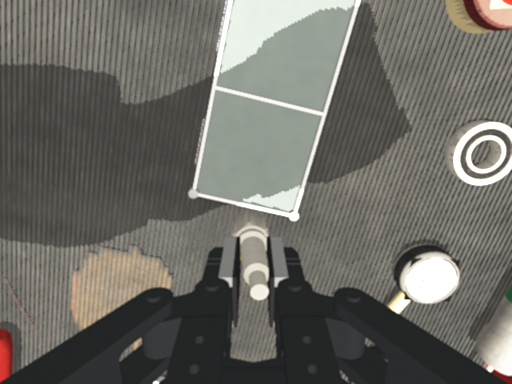

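The mower tray's near corners are at (194,193) and (294,216), and its divider runs from (218,88) to (324,113).

```bash
python3 - <<'E'
from h import *
d,s=np.load("/tmp/w7.npy",allow_pickle=True)
a,b,c,e=[cast(d,uv,.009,s)[0] for uv in [(193,193),(294,217),(218,88),(324,113)]]
print(a,b,c,e); m=(c+e)/2; n=(a+b)/2; v=(m-n)[:2]; print("len",np.linalg.norm(v),"comp centre",((m+n)/2).round(4),"tray centre",m.round(4),np.degrees(np.arctan2(-v[0],v[1])))
print("tt",cast(d,(0,0),.009,s)[0])
E
python3 go.py .4835 .15 .0315 110
```

```text
[0.44582287 0.10787451 0.009     ] [0.53592743 0.11647785 0.009     ] [0.43952464 0.19744641 0.009     ] [0.5249722  0.20780941 0.009     ]
len 0.0908621773630276 comp centre [0.4866 0.1574 0.009 ] tray centre [0.4822 0.2026 0.009 ] 5.448043716585001
tt [0.27237345 0.20223951 0.009     ]
t 9.0 at [0.4892 0.137  0.1368] [180.    0.  109.6] w 0.147 F [ 0.1 -1.2 -1.1]
rows:  [ 14.2  -1.1 105.3] turn -0.006 dist 106.0
```

```bash
python3 go.py .487 .157 .0315 110
```

```text
t 9.0 at [0.4892 0.137  0.1368] [180.    0.  109.6] w 0.147 F [ 0.1 -1.2 -1.1]
rows:  [ 19.6   4.6 105.3] turn -0.006 dist 107.0
```

Emit:
{"name": "play_rows", "arguments": {"commands": [[20, 4, 10, 0, 0.08], [20, 4, 45, 0, 0.08], [20, 4, 75, 0, 0.08], [20, 4, 94, 0, 0.08], [20, 4, 101, 0, 0.08], [20, 4, 104, 0, 0.08], [20, 4, 105, 0, 0.08], [20, 4, 105, 0, 0.08]]}}

```text
clock: 9.67
eef_pos: [0.4863, 0.1579, 0.0325]
ee_rot: [179.9, 0.0, 109.7]
ft_force: [0.1, -0.5, -0.6]
width: 0.146
```

```bash
python3 look.py w8
python3 - <<'E'
import cv2
f=cv2.imread("pics/w8.png");cv2.imwrite("pics/w8z.png",cv2.resize(f[170:330,160:360],None,fx=4,fy=3.7,interpolation=cv2.INTER_CUBIC))
E
python3 go.py .487 .157 .0315 110
```

```text
[0.48631738 0.15788239 0.03246895] [1.79933119e+02 5.30478221e-03 1.09666200e+02] 0.14581586275988262
t 9.72 at [0.4864 0.158  0.0327] [179.9   0.  109.7] w 0.138 F [ 0.  -0.2 -0.9]
rows:  [-1.1  0.3  1.2] turn -0.006 dist 2.0
```

View pics/w8z.png

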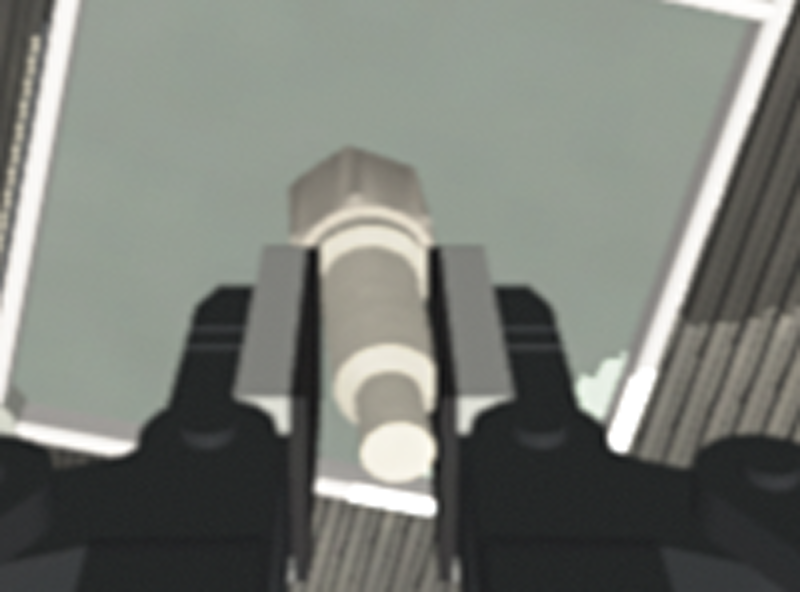

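Emit:
{"name": "play_rows", "arguments": {"commands": [[0, 0, 1, 0, 0.08], [0, 0, 1, 0, 0.18], [0, 0, 1, 0, 0.24], [0, 0, 1, 0, 0.3], [0, 0, 1, 0, 0.4], [0, 0, 1, 0, 0.5], [0, 0, 1, 0, 0.5]]}}

```text
clock: 10.3
eef_pos: [0.4856, 0.158, 0.0306]
ee_rot: [180.0, -0.0, 109.7]
ft_force: [0.2, -0.7, -0.3]
width: 0.5
```

Emit:
{"name": "play_rows", "arguments": {"commands": [[0, 0, -15, 0, 0.5], [0, 0, -45, 0, 0.5], [0, 0, -85, 0, 0.5], [0, 0, -110, 0, 0.5], [0, 0, -110, 0, 0.7], [0, 0, -110, 0, 0.9]]}}

```text
clock: 10.8
eef_pos: [0.4863, 0.158, 0.1418]
ee_rot: [179.9, 0.0, 109.7]
ft_force: [-0.3, 0.1, -0.1]
width: 0.767
```

```bash
python3 look.py w9; python3 go.py .6 .328 .16 110
python3 - <<'E'
from h import *
d,s=np.load("/tmp/w9.npy",allow_pickle=True)
P=cloud(d,s);Z=np.nan_to_num(P[...,2]);N=(abs(P[...,0]-.486)<.04)&(abs(P[...,1]-.157)<.04)
for lo,hi in [(.012,.02),(.02,.03),(.045,.058),(.058,.075)]:
  m=N&(Z>lo)&(Z<hi); print(lo,m.sum(),P[m].mean(0))
E
```

```text
[0.48632475 0.15795702 0.14178465] [1.79857761e+02 2.72119911e-02 1.09675013e+02] 0.7665717367964843
t 10.85 at [0.4857 0.1577 0.1407] [180.    0.  109.7] w 0.847 F [ 0.   0.  -0.2]
rows:  [121.8 165.  -19.3] turn -0.006 dist 206.0
0.012 54 [0.48051283 0.16664551 0.01599766]
0.02 219 [0.4821336  0.16302016 0.02508817]
0.045 137 [0.48222138 0.16206515 0.05253349]
0.058 105 [0.48323216 0.16008265 0.06404461]
```

View pics/w9.png

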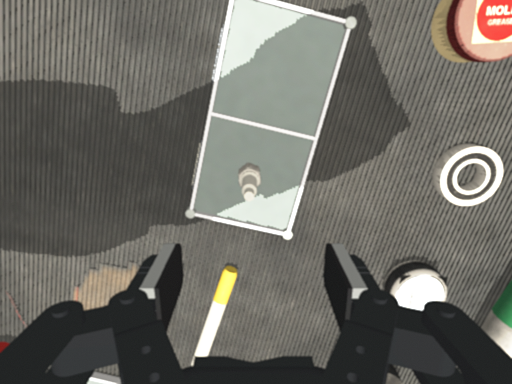

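The plug stands upright at (250,180) in the lower compartment. Now I'll check the plug's place and measure the bearing (471,177) and tin from here.

Run:
```python
from h import *
d,s=np.load("/tmp/w9.npy",allow_pickle=True)
a,b,c,e,g=[cast(d,uv,.009,s)[0] for uv in [(190,213),(288,236),(211,114),(316,138),(351,21)]]
m=(c+e)/2; n=(a+b)/2; v=(m-n)[:2];al=np.arctan2(-v[0],v[1]); print("len",np.linalg.norm(v),"tray centre",m.round(4),np.degrees(al),"far corner",g)
X=np.array([np.cos(al),np.sin(al)]);Y=np.array([-X[1],X[0]])
q=np.array([.4835,.1590])-m[:2];print("plug",q@X,q@Y); print("M+",m[:2]+.045*Y)
v=(g-b)[:2];print(np.linalg.norm(v),np.degrees(np.arctan2(-v[0],v[1])))
P=cloud(d,s);Z=np.nan_to_num(P[...,2])
for nm,(x,y),zl,zt in [("brg",(.66,.22),.009,.015),("tin",(.603,.326),.03,.037)]:
    k=(Z>zl)&(Z<zt+.01)&(np.hypot(P[...,0]-x,P[...,1]-y)<.045)
    w=cast(d,np.argwhere(k)[:,::-1],zt,s)[:,:2].astype(np.float32);print(nm,k.sum(),cv2.minEnclosingCircle(w))
```

```text
len 0.0906505726911514 tray centre [0.4814 0.2021 0.009 ] 6.176201674371871 far corner [0.51564598 0.29732828 0.009     ]
plug -0.002570881340937324 -0.043116039549803364
M+ [0.47657587 0.24688118]
0.18231101764336125 6.574195000826358
brg 2548 ((0.6576080918312073, 0.2226300686597824), 0.027738286182284355)
tin 3456 ((0.5965468883514404, 0.3171118497848511), 0.02788219228386879)
```

Emit:
{"name": "play_rows", "arguments": {"commands": [[24, 33, -3, 0, 1], [48, 66, -6, 0, 1], [72, 99, -10, 0, 1], [96, 132, -15, 0, 1], [121, 167, -19, 0, 1], [121, 167, -19, 0, 1], [121, 167, -19, 0, 1], [121, 167, -19, 0, 1]]}}

```text
clock: 11.52
eef_pos: [0.6011, 0.3278, 0.1577]
ee_rot: [-179.8, 0.0, 109.7]
ft_force: [-0.7, -0.9, -0.5]
width: 1.003
```

```bash
python3 look.py w10; python3 go.py .604 .328 .008 110;  python3 - <<'E'
from h import *
d,s=np.load("/tmp/w10.npy",allow_pickle=True)
P=cloud(d,s);Z=np.nan_to_num(P[...,2])
for nm,(x,y),zl,zt in [("brg",(.66,.22),.009,.015),("tin",(.603,.326),.03,.037)]:
    k=(Z>zl)&(Z<zt+.01)&(np.hypot(P[...,0]-x,P[...,1]-y)<.045)
    w=cast(d,np.argwhere(k)[:,::-1],zt,s)[:,:2].astype(np.float32);print(nm,k.sum(),cv2.minEnclosingCircle(w))
E
```

```text
[0.60112974 0.32777213 0.15771117] [-1.79845988e+02  4.74697045e-02  1.09745074e+02] 1.0026945750669456
t 11.57 at [0.6013 0.3271 0.1582] [-1.799e+02  1.000e-01  1.097e+02] w 0.998 F [ 0.7  0.3 -0. ]
rows:  [1.000e-01 3.100e+00 1.502e+02] turn -0.005 dist 150.0
brg 1608 ((0.6590667963027954, 0.22425146400928497), 0.02780281938612461)
tin 3832 ((0.6020258069038391, 0.32944390177726746), 0.029698388651013374)
```

View pics/w10.png

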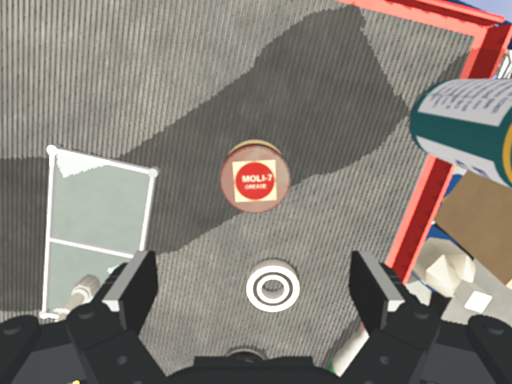

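The tin is at (255,177) and the bearing at (273,286). The tin fits (0.602,0.329), so I'll descend on it.

Emit:
{"name": "play_rows", "arguments": {"commands": [[1, 1, 40, 0, 1], [2, 1, 80, 0, 1], [2, 1, 115, 0, 1], [2, 1, 138, 0, 1], [2, 1, 147, 0, 1], [2, 1, 150, 0, 1], [2, 1, 150, 0, 1], [2, 1, 150, 0, 0.8]]}}

```text
clock: 12.23
eef_pos: [0.603, 0.3306, 0.0114]
ee_rot: [179.9, -0.0, 109.7]
ft_force: [0.4, 0.2, -0.6]
width: 0.88
```

Emit:
{"name": "play_rows", "arguments": {"commands": [[0, 0, 0, 0, 0.6], [0, 0, 0, 0, 0.55], [0, 0, 0, 0, 0.55], [0, 0, 0, 0, 0.55], [0, 0, 0, 0, 0.55]], "grip_force": 35}}

```text
clock: 12.65
eef_pos: [0.6032, 0.3308, 0.0117]
ee_rot: [179.9, -0.0, 109.7]
ft_force: [-1.7, -2.5, 12.5]
width: 0.664
```

```bash
python3 go.py .602 .329 .1 110; python3 go.py .4765 .247 .1 96
```

```text
t 12.65 at [0.6032 0.3308 0.0117] [179.9  -0.  109.7] w 0.664 F [-1.7 -2.5 12.5]
rows:  [ -1.3  -1.6 -88.3] turn -0.005 dist 88.0
t 12.65 at [0.6032 0.3308 0.0117] [179.9  -0.  109.7] w 0.664 F [-1.7 -2.5 12.5]
rows:  [ -36.2 -147.4  -88.6] turn 0.239 dist 176.0
```

Emit:
{"name": "play_rows", "arguments": {"commands": [[0, 0, -20, 0, 0.55], [0, 0, -50, 0, 0.55], [0, 0, -90, 0, 0.55], [-7, -28, -110, 0, 0.55], [-16, -66, -110, 0, 0.55], [-25, -104, -110, 0, 0.55], [-36, -147, -110, 0, 0.55], [-36, -147, -110, 0, 0.55]]}}

```text
clock: 13.32
eef_pos: [0.4703, 0.2421, 0.1198]
ee_rot: [-179.7, 0.2, 109.7]
ft_force: [2.2, 0.6, -1.1]
width: 0.661
```

Emit:
{"name": "play_rows", "arguments": {"commands": [[0, 0, 0, 0, 0.55], [0, 0, 0, 0, 0.55]]}}

```text
clock: 13.48
eef_pos: [0.4768, 0.2472, 0.1207]
ee_rot: [179.9, 0.0, 109.7]
ft_force: [0.2, 0.1, -1.0]
width: 0.66
```

```bash
python3 look.py w11; python3 go.py .4765 .247 .0155 110
```

```text
[0.47684396 0.24718025 0.1207333 ] [1.79874654e+02 6.41370614e-03 1.09691284e+02] 0.6599742529341462
t 13.53 at [0.4771 0.2476 0.1204] [179.9  -0.  109.7] w 0.666 F [-0.4 -0.2 -1.2]
rows:  [ -0.5  -1.  104.9] turn -0.005 dist 105.0
```

View pics/w11.png

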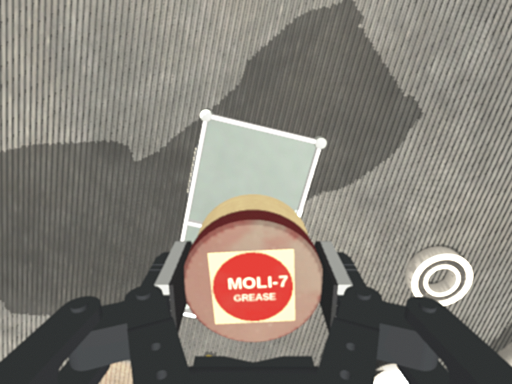

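Emit:
{"name": "play_rows", "arguments": {"commands": [[0, -1, 35, 0, 0.55], [0, -1, 65, 0, 0.55], [0, -1, 88, 0, 0.55], [0, -1, 98, 0, 0.55], [0, -1, 102, 0, 0.55], [0, -1, 104, 0, 0.55], [0, -1, 105, 0, 0.55], [0, -1, 105, 0, 0.55]]}}

```text
clock: 14.2
eef_pos: [0.4758, 0.2471, 0.0156]
ee_rot: [179.9, -0.0, 109.7]
ft_force: [-0.3, 0.4, -1.0]
width: 0.662
```

```bash
python3 go.py .4765 .247 .0145 110
```

```text
t 14.2 at [0.4758 0.2471 0.0156] [179.9  -0.  109.7] w 0.662 F [-0.3  0.4 -1. ]
rows:  [-0.3  0.6  1.1] turn -0.005 dist 1.0
```

Emit:
{"name": "play_rows", "arguments": {"commands": [[0, 0, 1, 0, 0.55], [0, 0, 1, 0, 0.6], [0, 0, 1, 0, 0.72], [0, 0, 1, 0, 0.85], [0, 0, 1, 0, 0.9], [0, 0, 1, 0, 0.9]]}}

```text
clock: 14.7
eef_pos: [0.4753, 0.2467, 0.0138]
ee_rot: [180.0, -0.0, 109.7]
ft_force: [-0.2, -0.6, -0.8]
width: 0.9
```

Emit:
{"name": "play_rows", "arguments": {"commands": [[0, 0, -15, 0, 0.9], [0, 0, -45, 0, 0.9], [0, 0, -85, 0, 0.9], [0, 0, -125, 0, 1], [0, 0, -145, 0, 1], [0, 0, -145, 0, 1]]}}

```text
clock: 15.2
eef_pos: [0.4767, 0.2477, 0.163]
ee_rot: [179.6, -0.0, 109.7]
ft_force: [0.7, -0.6, 0.4]
width: 0.998
```

```bash
python3 look.py w12; python3 go.py .6585 .223 .16 110;  python3 - <<'E'
from h import *
d,s=np.load("/tmp/w12.npy",allow_pickle=True)
P=cloud(d,s);Z=np.nan_to_num(P[...,2])
for nm,(x,y),zl,zt in [("brg",(.66,.22),.009,.015),("tin",(.477,.247),.034,.04)]:
    k=(Z>zl)&(Z<zt+.01)&(np.hypot(P[...,0]-x,P[...,1]-y)<.045)
    w=cast(d,np.argwhere(k)[:,::-1],zt,s)[:,:2].astype(np.float32);print(nm,k.sum(),cv2.minEnclosingCircle(w),P[k][:,2].mean())
E
```

```text
[0.47674621 0.24766363 0.16304006] [ 1.79649710e+02 -3.16793627e-02  1.09684288e+02] 0.9984820840795855
t 15.25 at [0.4762 0.247  0.1608] [179.8  -0.  109.7] w 1.003 F [ 0.1 -1.5 -0.7]
rows:  [-83.9 163.6   1.4] turn -0.006 dist 184.0
brg 1739 ((0.6573788523674011, 0.2230548858642578), 0.027877843007445335) 0.013958700553256964
tin 3733 ((0.4761757552623749, 0.24634352326393127), 0.02975401096045971) 0.03987128002335367
```

View pics/w12.png

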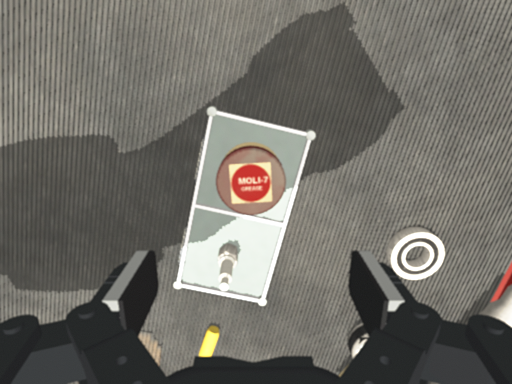

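The tin sits centred at (250,178). Next is the bearing at (0.6577,0.223).

Emit:
{"name": "play_rows", "arguments": {"commands": [[-18, 36, 0, 0, 1], [-36, 71, 0, 0, 1], [-54, 106, 0, 0, 1], [-70, 137, 0, 0, 1], [-84, 163, 10, 0, 1], [-84, 163, 40, 0, 1], [-84, 163, 60, 0, 1], [-84, 163, 60, 0, 1]]}}

```text
clock: 15.92
eef_pos: [0.6544, 0.2213, 0.0928]
ee_rot: [-179.6, 0.0, 109.7]
ft_force: [-0.9, 0.2, 0.1]
width: 1.0
```

```bash
python3 go.py .6577 .223 .0035 110
```

```text
t 15.92 at [0.6544 0.2213 0.0928] [-179.6    0.   109.7] w 1.0 F [-0.9  0.2  0.1]
rows:  [ 0.5  4.3 89.2] turn -0.005 dist 89.0
```

Emit:
{"name": "play_rows", "arguments": {"commands": [[0, 0, 25, 0, 1], [1, 2, 50, 0, 1], [1, 2, 65, 0, 1], [1, 2, 70, 0, 1], [1, 2, 70, 0, 1], [1, 2, 70, 0, 1]]}}

```text
clock: 16.42
eef_pos: [0.6588, 0.2245, 0.0297]
ee_rot: [180.0, -0.0, 109.7]
ft_force: [0.1, -0.1, 0.2]
width: 0.998
```

```bash
python3 go.py .6577 .223 .0035 110; python3 look.py w13
```

```text
t 16.42 at [0.6588 0.2245 0.0297] [180.   -0.  109.7] w 0.998 F [ 0.1 -0.1  0.2]
rows:  [-1.  -1.5 26.2] turn -0.005 dist 26.0
[0.65876174 0.22448052 0.02970226] [ 1.79953762e+02 -7.60071948e-03  1.09712144e+02] 0.9978368203254885
```

View pics/w13.png

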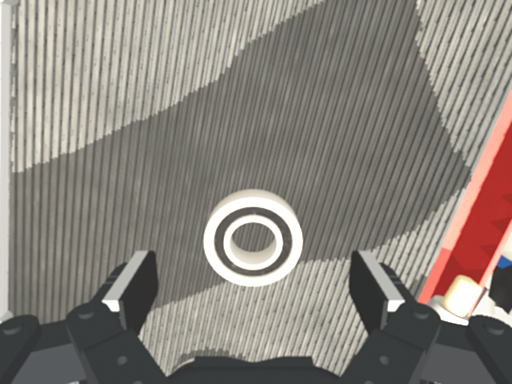

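The bearing at (253,238) lies centred between the jaws. I'll lower 26 mm and grip.

Emit:
{"name": "play_rows", "arguments": {"commands": [[-1, -1, 12, 0, 1], [-1, -1, 22, 0, 1], [-1, -1, 26, 0, 1], [-1, -1, 26, 0, 1], [-1, -1, 26, 0, 0.8], [-1, -1, 26, 0, 0.6], [-1, -1, 26, 0, 0.5], [-1, -1, 26, 0, 0.5]], "grip_force": 45}}

```text
clock: 17.13
eef_pos: [0.6581, 0.2231, 0.0035]
ee_rot: [180.0, 0.0, 109.7]
ft_force: [-1.0, -0.7, 5.2]
width: 0.569
```

Emit:
{"name": "play_rows", "arguments": {"commands": [[0, 0, 0, 0, 0.5], [0, 0, 0, 0, 0.5]]}}

```text
clock: 17.3
eef_pos: [0.6581, 0.2231, 0.0035]
ee_rot: [180.0, 0.0, 109.7]
ft_force: [-2.3, -0.4, 6.8]
width: 0.574
```

Emit:
{"name": "play_rows", "arguments": {"commands": [[0, 0, -10, 0, 0.5], [0, 0, -35, 0, 0.5], [0, 0, -75, 0, 0.5], [0, 0, -115, 0, 0.5], [0, 0, -135, 0, 0.5], [0, 0, -135, 0, 0.5]]}}

```text
clock: 17.8
eef_pos: [0.6599, 0.224, 0.1439]
ee_rot: [179.6, -0.0, 109.7]
ft_force: [0.0, 0.3, -2.2]
width: 0.572
```

```bash
python3 look.py w14;python3 go.py .439 -.155 .14 92
```

```text
[0.6598716  0.22395706 0.1438787 ] [ 1.79572062e+02 -1.21536111e-02  1.09690864e+02] 0.571871389351576
t 17.85 at [0.6589 0.2233 0.1409] [179.7   0.  109.7] w 0.57 F [-0.  -0.6 -2.5]
rows:  [-282.  -334.6   -0.5] turn 0.309 dist 438.0
```

View pics/w14.png

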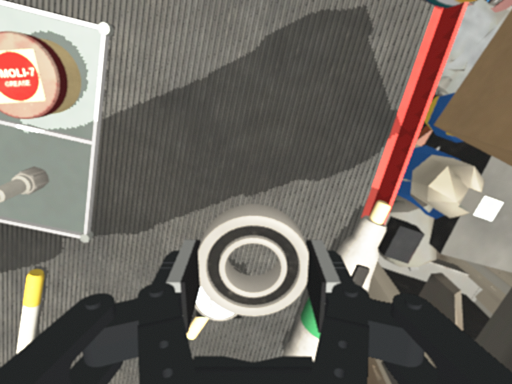

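```bash
python3 go.py .442 -.245 .14 92
```

```text
t 17.85 at [0.6589 0.2233 0.1409] [179.7   0.  109.7] w 0.57 F [-0.  -0.6 -2.5]
rows:  [-367.8 -362.1   -0.6] turn 0.309 dist 516.0
```

Emit:
{"name": "play_rows", "arguments": {"commands": [[-27, -27, 0, 0.05, 0.5], [-54, -53, 0, 0.1, 0.5], [-81, -80, 0, 0.15, 0.5], [-108, -106, 0, 0.2, 0.5], [-135, -133, 0, 0.25, 0.5], [-162, -160, 0, 0.309, 0.5], [-189, -186, 0, 0.309, 0.5], [-216, -213, 0, 0.309, 0.5]]}}

```text
clock: 18.52
eef_pos: [0.5286, -0.0537, 0.137]
ee_rot: [-179.9, 0.0, 92.0]
ft_force: [1.3, -0.6, -1.6]
width: 0.576
```

```bash
python3 go.py .442 -.245 .10 92
```

```text
t 18.52 at [ 0.5286 -0.0537  0.137 ] [-179.9    0.    92. ] w 0.576 F [ 1.3 -0.6 -1.6]
rows:  [-188.1  -93.1   37.1] turn -0.0 dist 213.0
```

Emit:
{"name": "play_rows", "arguments": {"commands": [[-36, -18, 0, 0, 0.5], [-72, -36, 0, 0, 0.5], [-108, -54, 0, 0, 0.5], [-144, -72, 0, 0, 0.5], [-176, -87, 10, 0, 0.5], [-189, -94, 20, 0, 0.5], [-189, -94, 37, 0, 0.5], [-189, -94, 37, 0, 0.5]]}}

```text
clock: 19.18
eef_pos: [0.4407, -0.2446, 0.0979]
ee_rot: [-179.8, -0.1, 91.9]
ft_force: [-0.3, -0.5, -2.6]
width: 0.575
```

Emit:
{"name": "play_rows", "arguments": {"commands": [[0, 0, 0, 0, 0.5], [0, 0, 0, 0, 0.5]]}}

```text
clock: 19.35
eef_pos: [0.4433, -0.2435, 0.1009]
ee_rot: [-180.0, -0.0, 92.1]
ft_force: [1.0, 0.3, -0.4]
width: 0.574
```

```bash
python3 look.py w15;python3 go.py .442 -.245 .008 92
```

```text
[ 0.44325871 -0.24353354  0.10091124] [-1.79997111e+02 -3.17336271e-02  9.20852101e+01] 0.5744662954396045
t 19.4 at [ 0.4435 -0.2437  0.1012] [180.   -0.   92.1] w 0.572 F [-0.5  0.  -1.8]
rows:  [-1.3 -1.6 93.2] turn 0.002 dist 93.0
```

View pics/w15.png

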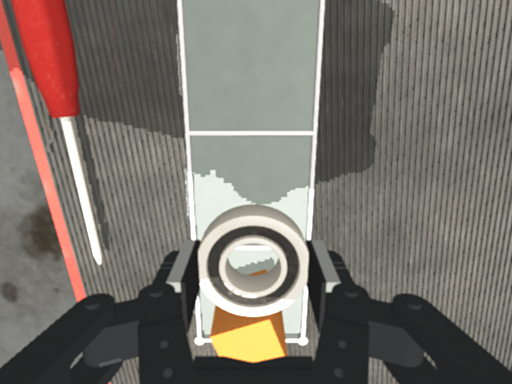

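Emit:
{"name": "play_rows", "arguments": {"commands": [[-1, -1, 30, 0, 0.5], [-1, -1, 60, 0, 0.5], [-1, -1, 80, 0, 0.5], [-1, -1, 88, 0, 0.5], [-1, -1, 92, 0, 0.5], [-1, -1, 93, 0, 0.5], [-1, -1, 93, 0, 0.5]]}}

```text
clock: 19.98
eef_pos: [0.4425, -0.2456, 0.0086]
ee_rot: [179.9, 0.0, 92.0]
ft_force: [0.8, -0.7, -1.7]
width: 0.569
```

```bash
python3 go.py .442 -.245 .0068 92
```

```text
t 19.98 at [ 0.4425 -0.2456  0.0086] [179.9   0.   92. ] w 0.569 F [ 0.8 -0.7 -1.7]
rows:  [ 0.6 -0.5  1.8] turn 0.0 dist 2.0
```

Emit:
{"name": "play_rows", "arguments": {"commands": [[0, 0, 1.5, 0, 0.5], [0, 0, 1.5, 0, 0.5], [0, 0, 1.5, 0, 0.62], [0, 0, 1.5, 0, 0.7], [0, 0, 1.5, 0, 0.72], [0, 0, 1.5, 0, 0.72]]}}

```text
clock: 20.48
eef_pos: [0.442, -0.2456, 0.0063]
ee_rot: [180.0, 0.0, 92.0]
ft_force: [0.2, -1.4, 0.1]
width: 0.719
```

Emit:
{"name": "play_rows", "arguments": {"commands": [[0, 0, -10, 0, 0.72], [0, 0, -40, 0, 0.75], [0, 0, -80, 0, 0.9], [0, 0, -120, 0, 1], [0, 0, -150, 0, 1], [0, 0, -150, 0, 1], [0, 0, -150, 0, 1]]}}

```text
clock: 21.07
eef_pos: [0.4424, -0.246, 0.1583]
ee_rot: [179.8, 0.1, 92.0]
ft_force: [-0.0, 0.0, -0.5]
width: 1.004
```

```bash
python3 look.py w16;python3 go.py .684 -.023 .16 170;  python3 - <<'E'
from h import *
d,s=np.load("/tmp/w16.npy",allow_pickle=True)
P=cloud(d,s);Z=np.nan_to_num(P[...,2])
for nm,(x,y),zl,zt in [("brg",(.442,-.245),.013,.018)]:
    k=(Z>zl)&(Z<zt+.01)&(np.hypot(P[...,0]-x,P[...,1]-y)<.035)
    w=cast(d,np.argwhere(k)[:,::-1],zt,s)[:,:2].astype(np.float32);print(nm,k.sum(),cv2.minEnclosingCircle(w),P[k][:,2].mean())
E
```

```text
[ 0.4423692  -0.24604348  0.15828335] [1.79846332e+02 1.21610529e-01 9.19757597e+01] 1.0035026185006721
t 21.12 at [ 0.4417 -0.2457  0.1569] [180.   0.  92.] w 1.005 F [-1.1 -0.1 -0.4]
rows:  [214.2 249.9  -3.1] turn -1.362 dist 329.0
brg 2076 ((0.4425795078277588, -0.24630948901176453), 0.026342498138546944) 0.017379120372098794
```

View pics/w16.png

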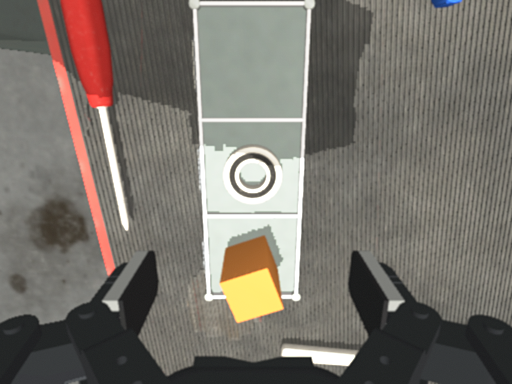

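The bearing is centred at (252,175). I'll approach the tape from in front and check what overhangs it.

Emit:
{"name": "play_rows", "arguments": {"commands": [[25, 23, 0, -0.1, 1], [50, 46, 0, -0.2, 1], [75, 69, 0, -0.3, 1], [100, 92, 0, -0.4, 1], [125, 115, 0, -0.5, 1], [150, 138, 0, -0.6, 1], [175, 161, 0, -0.6, 1], [200, 184, 0, -0.6, 1]]}}

```text
clock: 21.78
eef_pos: [0.6188, -0.0377, 0.1547]
ee_rot: [-179.9, -0.1, 126.4]
ft_force: [0.1, -0.9, -0.4]
width: 0.997
```

Emit:
{"name": "play_rows", "arguments": {"commands": [[0, 0, 0, -0.12, 1], [0, 0, 0, -0.24, 1], [0, 0, 0, -0.36, 1], [0, 0, 0, -0.48, 1], [0, 0, 0, -0.6, 1], [0, 0, 0, -0.72, 1], [0, 0, 0, -0.76, 1], [0, 0, 0, -0.76, 1]]}}

```text
clock: 22.45
eef_pos: [0.618, -0.0391, 0.1547]
ee_rot: [180.0, -0.1, 170.1]
ft_force: [-0.2, -0.3, 0.4]
width: 0.998
```

```bash
python3 look.py w17;python3 go.py .685 -.023 .16 170;  python3 - <<'E'
from h import *
d,s=np.load("/tmp/w17.npy",allow_pickle=True)
P=cloud(d,s);Z=np.nan_to_num(P[...,2])
for nm,(x,y),zl,zt in [("tape",(.685,-.023),.010,.019)]:
    k=(Z>zl)&(Z<zt+.01)&(np.hypot(P[...,0]-x,P[...,1]-y)<.045)
    w=cast(d,np.argwhere(k)[:,::-1],zt,s)[:,:2].astype(np.float32);print(nm,k.sum(),cv2.minEnclosingCircle(w),P[k][:,2].mean())
d=np.load("/tmp/top0.npy",allow_pickle=True).item();P=cloud(d)
q=P[(np.nan_to_num(P[...,2])>.05)&(P[...,2]<.35)&(P[...,0]>.5)&(P[...,0]<.85)&(abs(P[...,1])<.15)]
for y in np.arange(-.14,.16,.02):
    k=abs(q[:,1]-y)<.01
    if k.any():
        o=np.argsort(q[k,0])[:4]; print(round(y,2),q[k][o][:,[0,2]].round(3).tolist())
E
```

```text
[ 0.61801237 -0.03908477  0.15469397] [ 1.79978489e+02 -1.44620550e-01  1.70070360e+02] 0.9976839122062426
t 22.5 at [ 0.6182 -0.0391  0.1549] [ 1.800e+02 -1.000e-01  1.699e+02] w 1.001 F [ 0.7 -0.1 -0.4]
rows:  [-63.   27.6  -5.2] turn -0.002 dist 69.0
tape 2878 ((0.6840409636497498, -0.02120342291891575), 0.033746764063835144) 0.018437726000669216
-0.14 [[0.65, 0.053], [0.651, 0.059], [0.652, 0.055], [0.652, 0.065]]
-0.12 [[0.723, 0.178], [0.723, 0.171], [0.723, 0.177], [0.724, 0.177]]
-0.1 [[0.585, 0.057], [0.586, 0.054], [0.586, 0.052], [0.587, 0.063]]
-0.08 [[0.807, 0.163], [0.808, 0.174], [0.808, 0.155], [0.808, 0.161]]
-0.06 [[0.807, 0.154], [0.807, 0.16], [0.807, 0.173], [0.808, 0.172]]
-0.04 [[0.808, 0.171], [0.808, 0.153], [0.808, 0.152], [0.808, 0.152]]
-0.02 [[0.807, 0.159], [0.808, 0.158], [0.808, 0.156], [0.808, 0.169]]
0.0 [[0.768, 0.329], [0.768, 0.333], [0.769, 0.335], [0.802, 0.097]]
0.02 [[0.739, 0.173], [0.739, 0.18], [0.739, 0.159], [0.74, 0.172]]
0.04 [[0.739, 0.211], [0.74, 0.136], [0.74, 0.22], [0.74, 0.141]]
0.06 [[0.739, 0.128], [0.74, 0.22], [0.74, 0.126], [0.74, 0.221]]
0.08 [[0.739, 0.134], [0.74, 0.131], [0.74, 0.124], [0.74, 0.124]]
0.1 [[0.74, 0.206], [0.74, 0.198], [0.74, 0.198], [0.74, 0.138]]
0.12 [[0.742, 0.153], [0.742, 0.165], [0.801, 0.097], [0.801, 0.155]]
0.14 [[0.773, 0.05], [0.773, 0.05], [0.798, 0.271], [0.798, 0.173]]
```

View pics/w17.png

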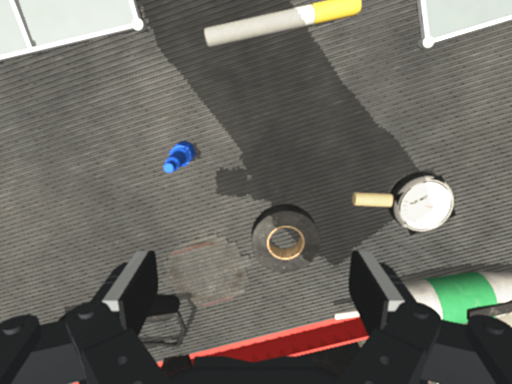

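Nothing overhangs the tape (285,240) until x≈0.74, and that only at y>0.01. Jaws along world y (yaw 180) keep clear of the ring and the gauge stub (355,199).

```bash
python3 go.py .6845 -.0225 .06 180
```

```text
t 22.5 at [ 0.6182 -0.0391  0.1549] [ 1.800e+02 -1.000e-01  1.699e+02] w 1.001 F [ 0.7 -0.1 -0.4]
rows:  [-62.6  27.9  94.8] turn -0.177 dist 117.0
```

Emit:
{"name": "play_rows", "arguments": {"commands": [[-20, 9, 0, -0.09, 0.97], [-40, 18, 0, -0.177, 0.97], [-56, 25, 0, -0.177, 0.97], [-63, 28, 20, -0.177, 0.97], [-63, 28, 45, -0.177, 0.97], [-63, 28, 75, -0.177, 0.97], [-63, 28, 95, -0.177, 0.97], [-63, 28, 95, -0.177, 0.97]]}}

```text
clock: 23.17
eef_pos: [0.6832, -0.0227, 0.0563]
ee_rot: [-180.0, -0.4, -180.0]
ft_force: [0.5, 1.0, -0.5]
width: 0.969
```

Emit:
{"name": "play_rows", "arguments": {"commands": [[0, 0, 0, 0, 0.97]]}}

```text
clock: 23.25
eef_pos: [0.6851, -0.0223, 0.0605]
ee_rot: [180.0, -0.1, -180.0]
ft_force: [-0.0, 0.3, 0.9]
width: 0.969
```

```bash
python3 look.py w18; python3 go.py .6845 -.0225 .002 180;  python3 - <<'E'
from h import *
d,s=np.load("/tmp/w18.npy",allow_pickle=True)
P=cloud(d,s);Z=np.nan_to_num(P[...,2])
for nm,(x,y),zl,zt in [("tape",(.685,-.023),.010,.019)]:
    k=(Z>zl)&(Z<zt+.01)&(np.hypot(P[...,0]-x,P[...,1]-y)<.037)
    w=cast(d,np.argwhere(k)[:,::-1],zt,s)[:,:2].astype(np.float32);print(nm,k.sum(),cv2.minEnclosingCircle(w),P[k][:,2].mean())
E
```

```text
[ 0.68509331 -0.0222816   0.06046255] [ 1.79981997e+02 -1.13616443e-01 -1.79987714e+02] 0.9690324249648687
t 23.3 at [ 0.6859 -0.0222  0.0619] [ 180.    0. -180.] w 0.971 F [-0.1 -0.3  0.5]
rows:  [ 1.4 -0.3 59.9] turn 0.0 dist 60.0
tape 6763 ((0.6851151585578918, -0.02095337025821209), 0.032996512949466705) 0.018713579646030765
```

View pics/w18.png

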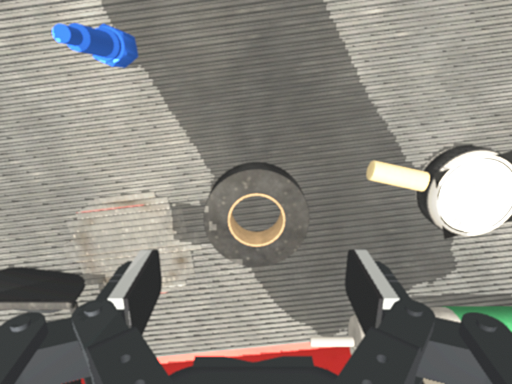

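Emit:
{"name": "play_rows", "arguments": {"commands": [[0, 1, 20, 0, 0.97], [0, 1, 40, 0, 0.97], [0, 1, 52, 0, 0.97], [0, 1, 57, 0, 0.97], [0, 1, 59, 0, 0.97], [0, 1, 59, 0, 0.97], [0, 1, 59, 0, 0.8], [0, 1, 59, 0, 0.7]], "grip_force": 35}}

```text
clock: 23.97
eef_pos: [0.6863, -0.0216, 0.0033]
ee_rot: [180.0, 0.1, -179.9]
ft_force: [-4.8, -0.4, 20.6]
width: 0.725
```

Emit:
{"name": "play_rows", "arguments": {"commands": [[0, 0, 0, 0, 0.65], [0, 0, 0, 0, 0.65], [0, 0, 0, 0, 0.65], [0, 0, 0, 0, 0.65]]}}

```text
clock: 24.3
eef_pos: [0.6863, -0.0216, 0.0035]
ee_rot: [180.0, 0.1, -179.9]
ft_force: [-1.7, 0.1, 7.7]
width: 0.724
```

Emit:
{"name": "play_rows", "arguments": {"commands": [[0, 0, -10, 0, 0.65], [0, 0, -35, 0, 0.65], [0, 0, -70, 0, 0.65], [10, 0, -100, 0, 0.65], [40, 0, -130, 0, 0.65], [60, 0, -140, 0, 0.65], [60, 0, -140, 0, 0.65]]}}

```text
clock: 24.88
eef_pos: [0.624, -0.0216, 0.1463]
ee_rot: [-179.9, 0.2, -179.9]
ft_force: [-0.1, 0.1, -0.4]
width: 0.721
```

```bash
python3 look.py w19; python3 go.py .439 -.155 .14 135
```

```text
[ 0.62403227 -0.02162433  0.14626533] [-1.79905948e+02  1.79466619e-01 -1.79888431e+02] 0.7214254211776401
t 24.93 at [ 0.6253 -0.0221  0.1448] [-179.9    0.2 -179.9] w 0.719 F [-0.6  0.2 -1.4]
rows:  [ 186.5 -132.6    4.5] turn 0.787 dist 229.0
```

View pics/w19.png

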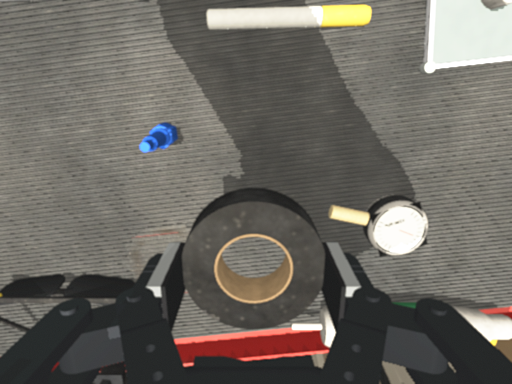

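Emit:
{"name": "play_rows", "arguments": {"commands": [[30, -22, 0, 0.12, 0.65], [60, -43, 0, 0.24, 0.65], [90, -64, 0, 0.36, 0.65], [120, -85, 0, 0.48, 0.65], [150, -107, 5, 0.6, 0.65], [175, -125, 15, 0.7, 0.65], [187, -133, 30, 0.76, 0.65], [187, -133, 45, 0.76, 0.65]]}}

```text
clock: 25.6
eef_pos: [0.4367, -0.1577, 0.097]
ee_rot: [-179.9, 0.1, 136.1]
ft_force: [1.7, 0.6, -0.4]
width: 0.723
```

Emit:
{"name": "play_rows", "arguments": {"commands": [[0, 0, 0, 0, 0.65], [0, 0, 0, 0, 0.65], [0, 0, 0, 0, 0.65]]}}

```text
clock: 25.85
eef_pos: [0.4399, -0.1544, 0.0978]
ee_rot: [179.9, 0.0, 136.6]
ft_force: [-0.1, -0.6, -0.1]
width: 0.722
```

```bash
python3 look.py w20; python3 go.py .439 -.155 .008 136
```

```text
[ 0.43992302 -0.15435663  0.09775447] [1.79949153e+02 2.34693616e-02 1.36609628e+02] 0.7221751025624696
t 25.9 at [ 0.4399 -0.1545  0.0978] [179.9   0.  136.6] w 0.723 F [-0.9  0.  -0.2]
rows:  [ 0.3 -1.1 89.8] turn 0.01 dist 90.0
```

View pics/w20.png

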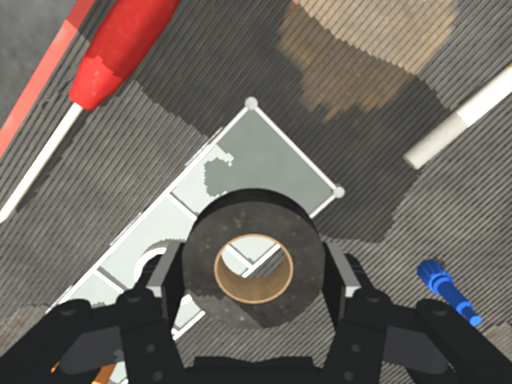

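Emit:
{"name": "play_rows", "arguments": {"commands": [[0, -1, 30, 0, 0.65], [0, -1, 58, 0, 0.65], [0, -1, 78, 0, 0.65], [0, -1, 86, 0, 0.65], [0, -1, 89, 0, 0.65], [0, -1, 90, 0, 0.65], [0, -1, 90, 0, 0.65]]}}

```text
clock: 26.48
eef_pos: [0.4389, -0.1557, 0.008]
ee_rot: [180.0, 0.1, 136.5]
ft_force: [-0.3, -0.3, -1.0]
width: 0.722
```

```bash
python3 go.py .439 -.155 .0065 136
```

```text
t 26.48 at [ 0.4389 -0.1557  0.008 ] [1.800e+02 1.000e-01 1.365e+02] w 0.722 F [-0.3 -0.3 -1. ]
rows:  [0.4 0.6 1.5] turn 0.009 dist 2.0
```

Emit:
{"name": "play_rows", "arguments": {"commands": [[0, 0, 1.3, 0, 0.65], [0, 0, 1.3, 0, 0.65], [0, 0, 1.3, 0, 0.76], [0, 0, 1.3, 0, 0.84], [0, 0, 1.3, 0, 0.86], [0, 0, 1.3, 0, 0.86]]}}

```text
clock: 26.98
eef_pos: [0.4382, -0.1557, 0.0059]
ee_rot: [180.0, 0.0, 136.5]
ft_force: [-0.4, -0.0, 1.3]
width: 0.861
```

Emit:
{"name": "play_rows", "arguments": {"commands": [[0, 0, -10, 0, 0.86], [0, 0, -40, 0, 0.86], [0, 0, -80, 0, 1], [0, 0, -120, 0, 1], [0, 0, -160, 0, 1], [0, 0, -180, 0, 1], [0, 0, -180, 0, 1], [0, 0, -180, 0, 1]]}}

```text
clock: 27.65
eef_pos: [0.4382, -0.156, 0.1872]
ee_rot: [180.0, 0.1, 136.5]
ft_force: [0.8, -0.0, -0.8]
width: 1.005
```

```bash
python3 look.py w21
python3 - <<'E'
from cell import r
from h import *
for n in ["top","scene"]:
    d=r.snapshot(n); cv2.imwrite(f"pics/{n}1.png",d["frame"]); np.save(f"/tmp/{n}1.npy",d,allow_pickle=True)
d,s=np.load("/tmp/w21.npy",allow_pickle=True)
P=cloud(d,s);Z=np.nan_to_num(P[...,2])
for nm,(x,y),zl,zt in [("tape",(.439,-.155),.014,.022),("brg",(.442,-.245),.013,.018)]:
    k=(Z>zl)&(Z<zt+.006)&(np.hypot(P[...,0]-x,P[...,1]-y)<.04)
    w=cast(d,np.argwhere(k)[:,::-1],zt,s)[:,:2].astype(np.float32);print(nm,k.sum(),cv2.minEnclosingCircle(w),P[k][:,2].mean(),P[k][:,2].std())
# gauge / marker shift, before vs after top picture
a=np.load("/tmp/top0.npy",allow_pickle=True).item()["frame"];b=np.load("/tmp/top1.npy",allow_pickle=True).item()["frame"]
for nm,(u0,u1,v0,v1) in [("gauge",(218,256,152,182)),("marker",(238,295,216,236))]:
    for f in(a,b):
        m=f[v0:v1,u0:u1].max(-1)>140; print(nm,m.sum(),np.argwhere(m).mean(0)+[v0,u0])
cv2.imwrite("pics/t21.png",cv2.resize(b[120:270,130:410],None,fx=2.8,fy=2.8,interpolation=cv2.INTER_CUBIC))
E
```

```text
[ 0.43824882 -0.1559927   0.1872025 ] [1.79990764e+02 1.25293497e-01 1.36499412e+02] 1.0051163910101348
tape 2693 ((0.43780142068862915, -0.15533512830734253), 0.032528653740882874) 0.02188542090155273 0.0012707750008068713
brg 1524 ((0.44133812189102173, -0.24638479948043823), 0.027008621022105217) 0.017227148336033924 0.0011948037258681674
gauge 292 [165.73630137 234.47945205]
gauge 296 [165.77702703 234.54391892]
marker 262 [225.48473282 265.83587786]
marker 240 [225.26666667 264.5875    ]
```

View pics/w21.png

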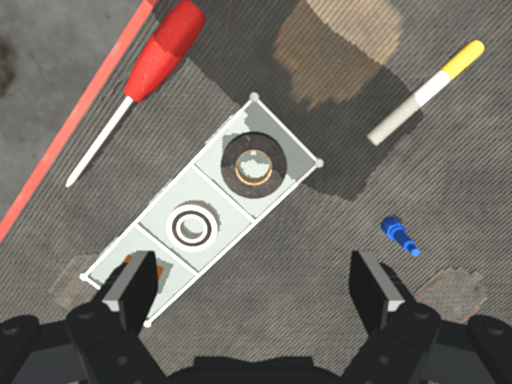

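View pics/t21.png

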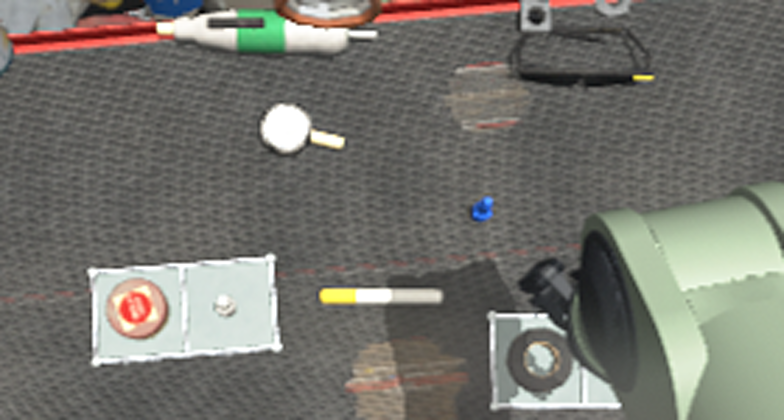

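All five things sit centred in their compartments, and the gauge and marker haven't moved (the marker's mask change is the arm's shadow). Handing in.

```bash
python3 -c "
from cell import r
print(r.close_job())"
```

```text
the job is handed in; nothing more can be done
None
```

Both kits are made up and handed in at about 28 s of the 120 s. The hand-in call gave no verdict.

- **Mower tray:** the spark plug is about 3 mm off its compartment's centre and the grease tin about 1 mm.
- **Trailer tray:** the carton is in the -y compartment, the bearing in the middle and the tape in the +y compartment, each about 2 mm or less off centre.

**Last checks:**
- **Upright and flat:** all five looked upright. The tape, bearing and tin tops measured at the heights expected for lying flat on the tray floor.
- **Spark plug:** it leaned about 6° while gripped but stood straight after release.
- **Carton:** I measured it only just after release. In the last view the gripper hid most of it, though I put nothing else down within 90 mm of it.
- **Gauge and marker:** neither was touched. In the top view the gauge's outline moved less than 0.1 pixel. The marker's moved about 1 pixel, where the arm's shadow fell on it.

**Disagreement:** the top camera put the two trays about 7–8 mm away from where the wrist camera put them. I used the wrist camera, since its readings agreed with where the arm released things. The offsets above are relative to it. If the top camera were the right one, each thing would still be inside the 15 mm limit, but closer to it.

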